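# Put the lids on the freshly fired pots

## Task

The four pots from the glaze firing stand open and their lids lie beside them: put each lid on the pot of its own colour, square in the mouth and fully home so that it lies flat on the rim. The teapot's lid locks: tilt it, tuck its lug down under the rim of the mouth, then turn it down flat. It is glazed ware, so set the lids down gently rather than dropping them, and leave the pots and the mug standing where they are.

Things in the scene. Friction and masses are not known exactly. Their poses are not given: they have to be found in the camera images.
- teapot: Cobalt-blue teapot, loose, upright; 124 mm across, 100 mm high to its flat rim; spout on +x (tip 100 mm out, 85 mm high), loop handle on -x (100 mm out, up to 89 mm high). Round mouth 68 mm across; the rim, 6 mm thick, overhangs a hollow 110 mm across all round. Origin: centre of underside, z up. 0.5 to 0.75 kg.
- jar: Celadon-green tall round jar, loose, upright; 100 mm across, 122 mm high to its flat rim, no handles. Round mouth 76 mm across. Origin: centre of underside, z up. 0.5 to 0.75 kg.
- bowl: Rust-red squat sugar bowl, loose, upright; 106 mm across, 72 mm high to its flat rim, loop ears on its +y and -y sides (73 mm out, below the rim). Round mouth 58 mm across, 20 mm deep. Origin: centre of underside, z up. 0.4 to 0.65 kg.
- box: Honey-yellow rectangular box, loose, upright, open-topped; 124 mm long (its x), 86 mm wide (its y), 60 mm high; walls 7 mm, mouth 110 by 72 mm. Origin: centre of underside, z up. 0.5 to 0.75 kg.
- teapot_lid: Blue lid, knob up. Origin: flange bottom centre, z up. Flange 20 mm deep, tapers 62 to 48 mm across; disc 78 mm across, z 20-26; knob 24 mm across, z 32-56. Lug: tongue along -x, 46 mm out, 20 wide, z 0-5; its tip and a white-ringed steam hole above it show from above. Won't enter flat: tilt about 30 deg, lug down, slide lug under rim, turn flat; any heading. Home: origin 80 mm over the pot's. 0.13 kg.
- jar_lid: Celadon-green round lid, knob up. Origin: centre of the flange's bottom, z up. Clay-coloured flange 13 mm deep, tapering from 70 mm across (top) to 56 mm; disc 88 mm across, z 13 to 19 mm; knob on the axis 24 mm across, z 25 to 49 mm. Home: origin 109 mm above the jar's. About 0.15 kg.
- bowl_lid: Rust-red round lid, knob up. Origin: centre of the flange's bottom, z up. Clay-coloured flange 13 mm deep, tapering from 52 mm across (top) to 38 mm; disc 70 mm across, z 13 to 19 mm; knob on the axis 24 mm across, z 25 to 49 mm. Home: origin 59 mm above the bowl's. About 0.11 kg.
- box_lid: Honey-yellow rectangular lid, handle up. Origin: centre of the flange's bottom, z up. Flange 12 mm deep, tapering from 104 by 66 mm (top) to 92 by 54 mm; slab 122 (x) by 84 mm (y), z 12 to 19 mm; bar handle in the middle 40 long (x), 14 thick (y), z 19 to 49 mm. Either way round fits. Home: origin 48 mm above the box's. About 0.18 kg.
- mug: White mug with a handle, 76 mm across, 85 mm high, standing behind the pots; a bystander. Origin: centre of its underside.
Mind the look-alikes: they are no part of the job. What is shaped like the bowl but pink is not meant. Several things look just like the teapot_lid: the one meant starts farthest to the robot's left.

How it is judged:
At the end, for the whole second after the job is handed in: Every lid sits in the pot of its colour: within 8 mm of its axis, height within 3 mm of fully seated, level to 0.06 rad, box lid in line with its box to 0.15 rad; pots upright and at rest, pots and mug upright within 50 mm of where they stood (z of teapot_lid in the frame of teapot between 0.077 and 0.083 m and horizontal distance between teapot_lid and teapot below 0.008 m and angle between each of teapot_lid, jar_lid, bowl_lid, box_lid's own z axis and vertical below 0.06 rad and angle between each of teapot, jar, bowl, box's own z axis and vertical below 0.05 rad and distance of each of teapot, jar, bowl, box, mug from where it was at the start of the episode below 0.05 m and linear speed of each of teapot_lid, teapot, jar_lid, jar, bowl_lid, bowl, box_lid, box below 0.02 m/s and z of jar_lid in the frame of jar between 0.106 and 0.112 m and horizontal distance between jar_lid and jar below 0.008 m and z of bowl_lid in the frame of bowl between 0.056 and 0.062 m and horizontal distance between bowl_lid and bowl below 0.008 m and z of box_lid in the frame of box between 0.045 and 0.051 m and horizontal distance between box_lid and box below 0.008 m and angle between the x axis of box_lid and the x axis of box, either way round below 0.15 rad and angle between mug's own z axis and vertical below 0.1 rad); the robot touches nothing.
It fails at once if a pot or the mug is tipped over or lifted (angle between any of teapot, jar, bowl, box, mug's own z axis and vertical above 0.35 rad or height (world z) of any of teapot, jar, bowl, box, mug above 0.04 m).
It fails at once if a lid is dropped or slammed onto its pot: faster than 0.4 m/s within 15 mm of home ((z of teapot_lid in the frame of teapot below 0.095 m and horizontal distance between teapot_lid and teapot below 0.04 m and linear speed of teapot_lid above 0.4 m/s) or (z of jar_lid in the frame of jar below 0.124 m and horizontal distance between jar_lid and jar below 0.04 m and linear speed of jar_lid above 0.4 m/s) or (z of bowl_lid in the frame of bowl below 0.074 m and horizontal distance between bowl_lid and bowl below 0.04 m and linear speed of bowl_lid above 0.4 m/s) or (z of box_lid in the frame of box below 0.063 m and horizontal distance between box_lid and box below 0.04 m and linear speed of box_lid above 0.4 m/s)).
It also fails if it takes over 112 s, if anything falls off the work surface, if the arm or the gripper's body presses on something with over 40 N, if the wrist force passes 120 N, or if a joint passes its speed limit or range.

## Robot

A 6-joint arm with a two-finger parallel gripper is mounted at the origin on the work surface. World frame = base frame: x ahead of the robot, y to its left, z up, the work surface at z = 0. Lengths are in m, angles in rad, forces in N, time in s.
With the tool pointing down it reaches from about 0.325 to 0.775 m from the base axis. Payload 5.5 kg.
Tool frame: the origin (TCP) lies at the very end of the fingers, on their centre line; the grasp point (between the pads) lies 19 mm behind it (tcp_to_grasp is the distance from the TCP to the grasp point, in m); z points along the fingers, y is the line along which they close (so a half turn about z gives the same grasp; the last joint's range is limited). The gripper opens to 85 mm and grips with 20 to 120 N. Pads are 22 mm wide; open, the fingers measure 114 mm over their backs; the gripper's body (76 mm by 85 mm) begins 54 mm behind the grasp point. The pads swing forward as they close: fully open they stand 13 mm farther back than shut.
Start: joints at [1.15, 0.091, 1.231, -0, 1.82, -0.057], TCP at [0.214, 0.561, 0.231] pointing down, gripper open.
Joint ranges: [-2.87, 2.87], [-0.86, 2.18], [0.17, 2.46], [-1.51, 4.65], [0.06, 2.69], [-2.65, 2.65]. Speed limits (rad/s): [2.57, 2.57, 3.01, 3.14, 3.14, 3.14].

## Interface

Orientations are given as a 3x3 rotation matrix whose columns are the frame's x, y, z axes.
In Python, from plant import read_state, read_camera, get_calibration, job_done, tcp_to_grasp gives the robot as it stands. The module is installed in compiled form; this text tells all that it offers.
- The arm moves only by the tool apply_moves, never from a script. Its argument "moves" is a list that holds one entry, the list of rows, each a list of 5 numbers: the shift along the tool's x, y, z in m, then the turn about the tool's z in degrees, then the opening, from -1 (shut) to 1 (fully open). A call has 1 to 8 rows; each row shifts and turns the commanded pose from where the row before left it, along the tool's axes as they then stand; what a row does not reach is not made up. A row lasts 1/8 s, in which the tool goes at most 62.5 mm and 10.7 degrees, less where a joint would pass 70% of its speed; a pose out of reach is approached as far as the arm can. A call is refused whole if a number of a shift passes 0.0625 or a number of a turn 10.7, either way. A call with a gripper value outside its range is refused whole. The fingers move at their own pace and stop on an object; the grip force is fixed at half the most. Time passes only in rows, so rows that do not move let the fingers close. It gives the time, the measured TCP pose, the force, the opening and the grip force at its end, in the units of the state.
- read_state(): the state, without advancing time (a new reading comes with each control period).
- read_camera(name): name is "scene" or "top" or "wrist"; returns the picture (480x640x3 uint8, blue, green, red); there is no depth.
- get_calibration(name): a dict with "vertical_fov" (degrees; the focal length in pixels is half the picture's height over the tangent of half this angle, whatever the lens; pixels are square), "cx", "cy" (the principal point, pixels), "k1" (the pictures are not rectified: a ray, as slopes to the right and down, at radius r is drawn at 1 + k1 r^2 times it, then the intrinsics apply), "rvec" (rotation vector, rad) and "tvec" (3), from world to camera coordinates, as OpenCV has them; the wrist camera has in their place "T_tool_cam" (4x4, takes a point from camera to tool coordinates, whose origin is the TCP and whose axes are the flange's). Camera axes: x right, y down, z forward; pixel columns grow to the right and rows downward; lengths in m; the calibration is good to about 2 mm. A picture is of the moment at which its call begins: read the wrist's pose just before it. get_calibration takes no time and is no camera call.
- job_done(): hands the job in; it is judged then, once.
The state is a dict: "time_s": time; "q": joint angles; "qd": joint speeds; "joint_efforts": joint torques, N m; "eef_pos": TCP position; "orientation": TCP orientation; "force": force on the tool from outside, world axes, zero at the start; "ft_torque": the same for the moment, N m; "gripper_width": opening from 0.0 (shut) to 1.0 (fully open); "grasp_force": force on a finger pad.
Only numpy, scipy, OpenCV 4.12 (cv2) and the standard library are available. Lean on these libraries where they do the work, as an engineer would, in place of code of your own. Each camera call takes 0.05 s, during which the arm holds its last target. There are 200 camera calls.

## Working session

There is one attempt and no reset: what is moved stays moved. The work goes in short steps, Python scripts to look and compute and a tool call to move; the robot and the scene stay as the last step left them, time stands still between calls to the robot, and variables do not carry over. Pictures are saved under pics/ and viewed, at most 14 in all, crops included, and the job is handed in when it is done.

Besides the shell and the picture viewer there is one more tool, called after "Request:" in YAML: its name, and indented under it one key for each argument. apply_moves: Moves the arm, as the interface text tells. Its arguments: {"type":"object","properties":{"moves":{"type":"array","items":{"type":"array","items":{"type":"array","items":{"type":"number"}}}}},"required":["moves"]}

```bash
mkdir -p pics
cat > h.py <<'E'
import numpy as np, cv2
from plant import *
def K(c):
    f=240/np.tan(np.radians(c["vertical_fov"])/2); return f,c["cx"],c["cy"],c.get("k1",0)
def campose(name,st=None):
    c=get_calibration(name)
    if "T_tool_cam" in c:
        T=np.eye(4);T[:3,:3]=st["orientation"];T[:3,3]=st["eef_pos"];W=T@np.array(c["T_tool_cam"])
        return c,W[:3,:3],W[:3,3]
    R=cv2.Rodrigues(np.array(c["rvec"],float))[0].T
    return c,R,-R@np.array(c["tvec"],float).ravel()
def rays(name,px,st=None):
    c,R,o=campose(name,st);f,cx,cy,k=K(c)
    d=(np.atleast_2d(px)-[cx,cy])/f;u=d.copy()
    for _ in range(30): u=d/(1+k*(u**2).sum(1,keepdims=True))
    return o,np.c_[u,np.ones(len(u))]@R.T
def plane(name,px,z,st=None):
    o,r=rays(name,px,st); return o+r*((z-o[2])/r[:,2])[:,None]
def proj(name,P,st=None):
    c,R,o=campose(name,st);f,cx,cy,k=K(c)
    q=(np.atleast_2d(P)-o)@R;u=q[:,:2]/q[:,2:];u=u*(1+k*(u**2).sum(1,keepdims=True))
    return u*f+[cx,cy]
E
python3 - <<'E'
from h import *
for n in("scene","top","wrist"):
    cv2.imwrite(f"pics/{n}0.png",read_camera(n)); print(n,get_calibration(n))
s=read_state();print(s);print(campose("top")[2],campose("scene")[2],tcp_to_grasp)
E
```

```text
scene {'vertical_fov': 53.72371731701868, 'cx': 320.0927712546351, 'cy': 236.04628794843092, 'k1': 0.01103032513479312, 'rvec': array([ 2.20734677,  1.47590874, -0.40526784]), 'tvec': array([-0.15744439, -0.42110382,  1.33758082])}
top {'vertical_fov': 48.43245111241553, 'cx': 317.5518522037001, 'cy': 241.50150865646427, 'k1': 0.023756763739319734, 'rvec': array([ 2.05470264, -2.17602924,  0.21831792]), 'tvec': array([-0.0196258 ,  0.53798151,  1.02274528])}
wrist {'vertical_fov': 67.65640603912956, 'cx': 319.3562083463321, 'cy': 244.47406266421692, 'k1': -0.013740866030184979, 'T_tool_cam': array([[ 2.38292036e-04, -9.55631978e-01, -2.94563178e-01,
         7.44682630e-02],
       [ 9.99999579e-01, -3.34429282e-05,  9.17463848e-04,
        -7.32172076e-04],
       [-8.86608847e-04, -2.94563272e-01,  9.55631567e-01,
        -1.43097285e-01],
       [ 0.00000000e+00,  0.00000000e+00,  0.00000000e+00,
         1.00000000e+00]])}
{'time_s': 0.15, 'q': array([ 1.15031345e+00,  9.17237027e-02,  1.23162001e+00,  1.11370632e-05,
        1.81979686e+00, -5.66907880e-02]), 'qd': array([ 5.64951512e-05, -2.74479819e-03, -4.00021360e-03,  5.43428269e-04,
       -1.07532244e-03, -9.97362691e-04]), 'joint_efforts': array([ 1.40204607e-03, -4.59373176e+01, -4.18526495e+01, -7.53971221e-05,
        9.57733195e-03,  1.26014442e-05]), 'eef_pos': array([0.21339865, 0.56054102, 0.23038192]), 'orientation': array([[-9.34555185e-01,  3.55817642e-01, -6.41715977e-04],
       [ 3.55818207e-01,  9.34554128e-01, -1.40867688e-03],
       [ 9.84862299e-05, -1.54482051e-03, -9.99998802e-01]]), 'force': array([ 0.51622305, -0.29860014, -0.18355632]), 'ft_torque': array([ 0.06533559, -0.03779719,  0.01685136]), 'grasp_force': 0.0, 'gripper_width': 1.0024499295469087}
[ 0.31949805 -0.04085502  1.10998606] [ 1.03148416 -0.26457195  0.92589509] 0.0187
```

View pics/top0.png

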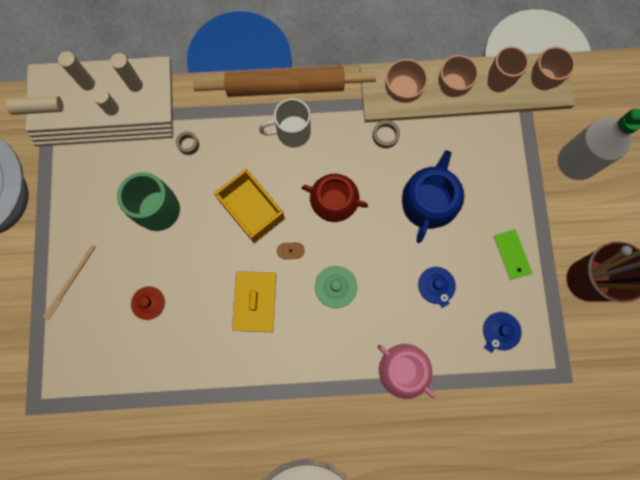

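View pics/scene0.png

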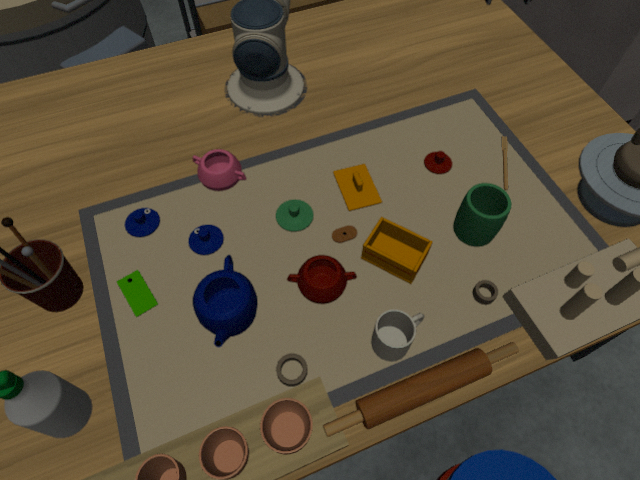

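Run:
```python
from h import *
t=cv2.imread("pics/top0.png")
print(proj("top",[[0.3,0,0],[0.4,0,0],[0.3,0.1,0],[0.214,0.561,0.0]]),proj("scene",[[0,0,0],[0.3,0,0],[0.3,0.1,0]]))
hsv=cv2.cvtColor(t,cv2.COLOR_BGR2HSV);lab=t
rngs={"blue":((105,120,40),(130,255,255)),"green":((60,60,40),(85,200,255)),"red":((0,150,40),(5,255,255)),"red2":((174,150,40),(180,255,255)),"yellow":((18,200,60),(30,255,255)),"pink":((165,60,80),(178,170,255))}
for n,(a,b) in rngs.items():
    m=cv2.inRange(hsv,a,b); m=cv2.morphologyEx(m,cv2.MORPH_CLOSE,np.ones((5,5)))
    for c in cv2.findContours(m,cv2.RETR_EXTERNAL,cv2.CHAIN_APPROX_NONE)[0]:
        A=cv2.contourArea(c)
        if A>300:
            (x,y),(w,h),an=cv2.minAreaRect(c); print(n,A,np.round((x,y,w,h,an),1),plane("top",(x,y),0.02)[0].round(3))
```

```text
[[299.42836823 362.16764254]
 [297.01194183 312.54860098]
 [250.09360099 365.1021342 ]
 [ 16.7668083  424.61231876]] [[264.24749147  86.68142049]
 [303.2995096  163.07025517]
 [339.61010245 151.60989197]]
blue 1063.0 [502.  331.3  37.5  36.3  85.6] [ 0.338 -0.41   0.02 ]
blue 913.5 [436.5 285.   35.8  34.4  26.6] [ 0.438 -0.289  0.02 ]
blue 2809.5 [432.8 196.   59.   75.1  55.8] [ 0.627 -0.3    0.02 ]
blue 4850.0 [237.6  40.1  58.3 103.5  87.2] [1.016 0.103 0.02 ]
green 1222.0 [335.5 286.5  39.   39.   90. ] [ 0.447 -0.082  0.02 ]
green 2374.0 [148.6 201.1  63.4  47.   36.9] [0.651 0.301 0.02 ]
green 348.5 [628.5 121.5  23.   21.   90. ] [ 0.769 -0.737  0.02 ]
red 729.5 [147.5 303.   30.   31.   90. ] [0.436 0.302 0.02 ]
red 1695.0 [333.9 196.2  47.7  46.6  59.7] [ 0.639 -0.091  0.02 ]
yellow 2106.5 [253.8 301.4  38.7  57.5   3.2] [0.426 0.086 0.02 ]
yellow 2439.5 [249.6 204.9  62.9  40.8  50.5] [0.63  0.088 0.02 ]
pink 2210.5 [405.8 370.9  52.5  52.3  87.4] [ 0.272 -0.21   0.02 ]
```

View pics/wrist0.png

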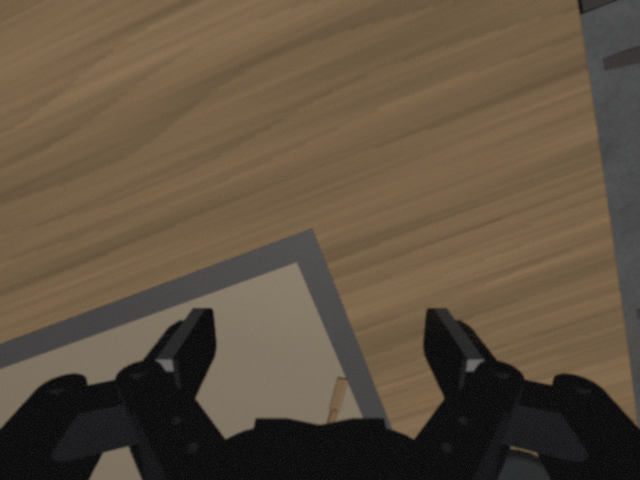

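```bash
cat >> h.py <<'E'
RNG={"blue":((105,120,40),(130,255,255)),"green":((60,60,40),(85,200,255)),"red":((0,150,40),(5,255,255)),"yellow":((18,180,60),(30,255,255))}
def cons(img,col,amin=200):
    m=cv2.inRange(cv2.cvtColor(img,cv2.COLOR_BGR2HSV),*RNG[col]); m=cv2.morphologyEx(m,cv2.MORPH_CLOSE,np.ones((5,5)))
    return [c for c in cv2.findContours(m,cv2.RETR_EXTERNAL,cv2.CHAIN_APPROX_NONE)[0] if cv2.contourArea(c)>amin]
E
python3 - <<'E'
from h import *
L={"bowl_lid":("red",.436,.302,.019),"jar_lid":("green",.447,-.082,.019),"box_lid":("yellow",.426,.086,.019),"teapot_lid":("blue",.438,-.289,.026),
"jar":("green",.65,.3,.122),"bowl":("red",.639,-.09,.072),"box":("yellow",.63,.088,.06),"teapot":("blue",.627,-.3,.1)}
for n in("top","scene"):
    im=cv2.imread(f"pics/{n}0.png")
    for k,(c,x,y,z) in L.items():
        p=proj(n,[x,y,z/2])[0]
        cs=cons(im,c); ct=min(cs,key=lambda q:abs(cv2.pointPolygonTest(q,tuple(map(float,p)),True)) if cv2.pointPolygonTest(q,tuple(map(float,p)),True)<0 else -1)
        W=plane(n,ct[:,0,:],z)[:,:2].astype(np.float32)
        (a,b),r=cv2.minEnclosingCircle(W); mr=cv2.minAreaRect(W*1000)
        print(n,k,np.round([a,b,r],4),"rect",np.round([*mr[0],*mr[1],mr[2]],1), proj(n,[x,y,z])[0].round())
E
```

```text
top bowl_lid [0.4364 0.3022 0.032 ] rect [435.8 302.2  63.1  60.9  86.6] [148. 303.]
top jar_lid [ 0.4472 -0.0823  0.0415] rect [447.4 -82.2  80.1  80.2  86.7] [335. 287.]
top box_lid [0.4273 0.0858 0.0698] rect [427.1  85.7  80.1 117.8  84.5] [254. 302.]
top teapot_lid [ 0.434  -0.2874  0.04  ] rect [ 437.9 -287.3   71.4   71.7   58.6] [437. 285.]
top jar [0.6201 0.2694 0.0635] rect [620.  269.5 126.7  89.3  48.1] [132. 187.]
top bowl [ 0.6242 -0.0896  0.0664] rect [623.5 -88.4  97.8  94.2  26.5] [334. 189.]
top box [0.6186 0.0838 0.0761] rect [619.   83.3 132.5  83.4  36.5] [247. 200.]
top teapot [ 0.6051 -0.2819  0.0966] rect [ 604.9 -282.2  113.5  161.8   33.4] [441. 185.]
scene bowl_lid [0.4373 0.3047 0.0358] rect [439.6 303.2  64.4  65.3  78. ] [437. 162.]
scene jar_lid [ 0.4497 -0.0809  0.043 ] rect [449.5 -81.5  83.   83.   67.7] [293. 214.]
scene box_lid [0.4301 0.0866 0.0719] rect [429.5  86.3  82.9 122.   84.3] [356. 185.]
scene teapot_lid [ 0.4405 -0.2858  0.0383] rect [ 440.5 -286.7   72.3   75.3   73.6] [204. 239.]
scene jar [0.6563 0.2551 0.0817] rect [662.5 262.7  91.1 159.   51.7] [498. 203.]
scene bowl [ 0.645  -0.0939  0.0662] rect [646.9 -93.9  98.7 104.3  21.3] [323. 274.]
scene box [0.6367 0.076  0.0834] rect [636.1  76.6 125.2 113.7  36.4] [398. 244.]
scene teapot [ 0.6262 -0.289   0.0919] rect [ 628.2 -289.   150.3  112.3   13.3] [217. 300.]
```

Request:
apply_moves:
  moves:
    - [[0,0,0,-10.4,1],[0,0,0,-10.45,1],[-0.0373,-0.043,0.018,0,1],[-0.0373,-0.043,0.018,0,1],[-0.0373,-0.043,0.018,0,1],[-0.0373,-0.043,0.018,0,1],[-0.0373,-0.043,0.018,0,1],[-0.037,-0.043,0.018,0,1]]

```text
time_s: 1.15
eef_pos: [0.4378, 0.3012, 0.1225]
orientation: [[-1.0, -0.0, -0.0], [-0.0, 1.0, 0.0], [0.0, 0.0, -1.0]]
force: [-0.1, 0.1, 0.2]
gripper_width: 1.001
grasp_force: 0.0
```

Request:
apply_moves:
  moves:
    - [[0,0,0,0,1],[0,0,0,0,1]]

```text
time_s: 1.4
eef_pos: [0.4368, 0.3029, 0.1233]
orientation: [[-1.0, 0.001, -0.001], [0.001, 1.0, 0.0], [0.001, 0.0, -1.0]]
force: [-0.6, 0.2, 0.5]
gripper_width: 0.997
grasp_force: 0.0
```

Run:
```python
from h import *
s=read_state(); im=read_camera("wrist"); cv2.imwrite("pics/w1.png",im); print(s["eef_pos"],s["orientation"][:,0])
for c in cons(im,"red",500):
    W=plane("wrist",c[:,0,:],.019,s)[:,:2].astype(np.float32); print(cv2.minEnclosingCircle(W), cv2.minAreaRect(W*1000),cv2.contourArea(c))
```

```text
[0.43682857 0.30293157 0.12327714] [-9.99999616e-01  5.99927548e-04  6.38804909e-04]
((0.43593522906303406, 0.30095288157463074), 0.033765945583581924) ((435.9931640625, 300.2127990722656), (65.11174774169922, 67.03943634033203), 80.52366638183594) 5929.0
```

View pics/w1.png

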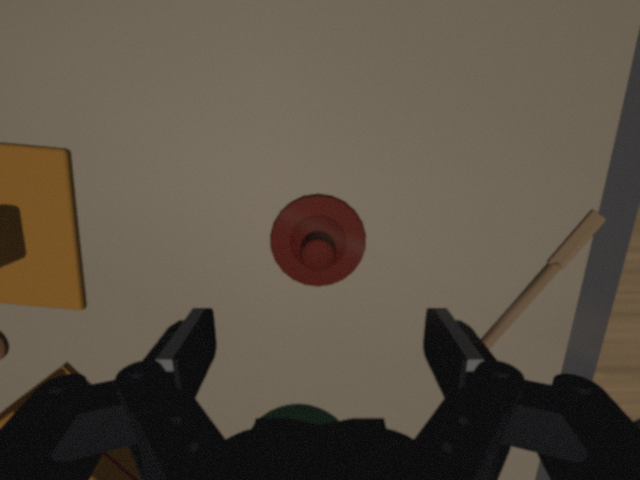

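Request:
apply_moves:
  moves:
    - [[0.001,-0.001,0.04,0,1],[0,0,0.04,0,0.5],[0,0,0.019,0,0.3],[0,0,0,0,-1],[0,0,0,0,-1],[0,0,0,0,-1],[0,0,0,0,-1],[0,0,0,0,-1]]

```text
time_s: 2.45
eef_pos: [0.437, 0.3025, 0.0262]
orientation: [[-1.0, -0.0, 0.003], [-0.0, 1.0, 0.002], [-0.003, 0.002, -1.0]]
force: [-1.6, 0.9, 6.1]
gripper_width: 0.258
grasp_force: 59.5
```

Request:
apply_moves:
  moves:
    - [[0,0,-0.02,0,-1],[0,0,-0.05,0,-1],[0,0,-0.05,0,-1],[-0.032,-0.043,-0.04,0,-1],[-0.032,-0.043,-0.03,0,-1],[-0.032,-0.043,-0.03,0,-1],[-0.032,-0.043,0,0,-1],[-0.032,-0.043,0,0,-1]]

```text
time_s: 3.45
eef_pos: [0.5948, 0.0879, 0.2434]
orientation: [[-1.0, 0.0, 0.002], [0.0, 1.0, 0.0], [-0.002, 0.0, -1.0]]
force: [0.6, -0.8, -1.4]
gripper_width: 0.257
grasp_force: 59.0
```

Request:
apply_moves:
  moves:
    - [[-0.032,-0.043,0,0,-1],[-0.03,-0.043,0,0,-1],[0,0,0,0,-1],[0,0,0,0,-1],[0,0,0,0,-1]]

```text
time_s: 4.08
eef_pos: [0.6555, 0.0049, 0.2426]
orientation: [[-1.0, -0.002, 0.001], [-0.002, 1.0, 0.0], [-0.001, 0.0, -1.0]]
force: [0.2, -0.0, -1.3]
gripper_width: 0.255
grasp_force: 59.0
```

Run:
```python
from h import *
s=read_state(); im=read_camera("wrist"); cv2.imwrite("pics/w2.png",im); print(s["eef_pos"],s["orientation"])
```

```text
[0.65548848 0.00486445 0.24259758] [[-9.99998281e-01 -1.65842807e-03  8.28820454e-04]
 [-1.65824072e-03  9.99998599e-01  2.26688740e-04]
 [-8.29195240e-04  2.25313966e-04 -9.99999631e-01]]
```

View pics/w2.png

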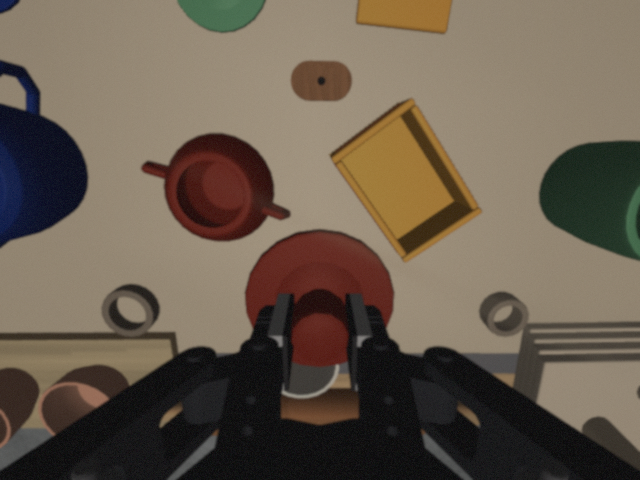

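Run:
```python
from h import *
im=cv2.imread("pics/w2.png")
a=cv2.resize(im[125:250,135:300],None,fx=4,fy=4,interpolation=cv2.INTER_CUBIC);a=np.clip(a.astype(float)*1.8,0,255).astype(np.uint8)
cv2.imwrite("pics/c1.png",a)
st=dict(eef_pos=np.array([0.65548848,0.00486445,0.24259758]),orientation=np.array([[-.999998,-.001658,.000829],[-.001658,.999999,.000227],[-.000829,.000225,-1.]]))
for c in cons(im,"yellow",3000):
    W=plane("wrist",c[:,0,:],.06,st)[:,:2].astype(np.float32); print(cv2.minAreaRect(W*1000))
```

```text
(no output)
```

View pics/c1.png

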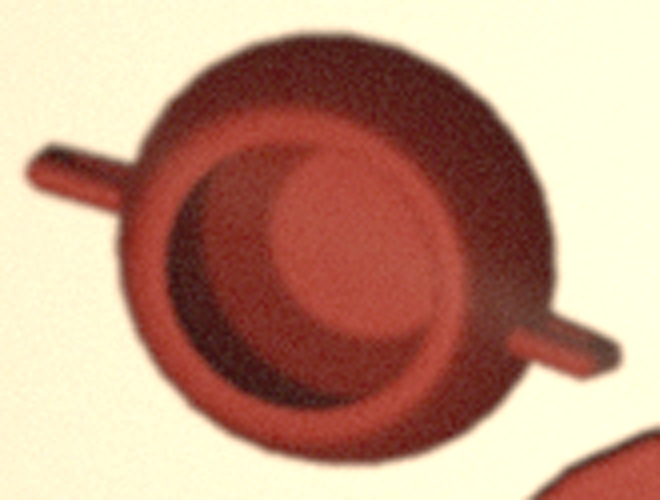

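Run:
```python
from h import *
im=cv2.imread("pics/w2.png")
st=dict(eef_pos=np.array([0.65548848,0.00486445,0.24259758]),orientation=np.array([[-.999998,-.001658,.000829],[-.001658,.999999,.000227],[-.000829,.000225,-1.]]))
print("bowl",plane("wrist",[209.5,193.8],.072,st), "L/R",plane("wrist",[[135+165/4,194],[135+437/4,194]],.072,st))
RNG["yellow"]=((14,120,40),(30,255,255))
for c in cons(im,"yellow",2500):
    W=plane("wrist",c[:,0,:],.06,st)[:,:2].astype(np.float32); print(cv2.minAreaRect(W*1000))
P=plane("wrist",[[412,100],[331,157],[405,260],[480,210]],.06,st)[:,:2];print(P,P.mean(0))
P=plane("wrist",[[230,0],[40,190]],.1,st);print(P)
```

```text
bowl [[ 0.63116822 -0.09238174  0.072     ]] L/R [[ 0.63135344 -0.12173137  0.072     ]
 [ 0.63132418 -0.06180282  0.072     ]]
((624.1297607421875, 83.6062240600586), (125.36727905273438, 84.93948364257812), 36.4620475769043)
[[0.55288827 0.08271777]
 [0.60026718 0.01448006]
 [0.69695704 0.08707521]
 [0.64768938 0.15325194]] [0.62445047 0.08438125]
[[ 0.49166716 -0.05804078  0.1       ]
 [ 0.62352319 -0.2202527   0.1       ]]
```

Request:
apply_moves:
  moves:
    - [[0.0118,-0.0482,0,0,-1],[0.0117,-0.0482,0.02,0,-1],[0,0,0.045,0,-1],[0,0,0.045,0,-1],[0,0,0.0276,0,-1],[0,0,0,0,-1],[0,0,0,0,-1]]

```text
time_s: 5.0
eef_pos: [0.6332, -0.0923, 0.1063]
orientation: [[-1.0, -0.001, 0.003], [-0.001, 1.0, -0.001], [-0.003, -0.001, -1.0]]
force: [0.8, -0.8, -0.8]
gripper_width: 0.257
grasp_force: 59.2
```

Run:
```python
from h import *
s=read_state(); print(s["eef_pos"],s["force"])
a=read_camera("top");b=read_camera("scene")
pa=proj("top",[.631,-.0915,.09])[0].astype(int);pb=proj("scene",[.631,-.0915,.09])[0].astype(int)
f=lambda i,p:cv2.resize(i[p[1]-50:p[1]+50,p[0]-65:p[0]+65],None,fx=3,fy=3,interpolation=cv2.INTER_CUBIC)
cv2.imwrite("pics/c2.png",np.hstack([f(a,pa),f(b,pb)]))
```

```text
[ 0.63315363 -0.0922517   0.10630678] [ 0.77685079 -0.78513214 -0.84015249]
```

View pics/c2.png

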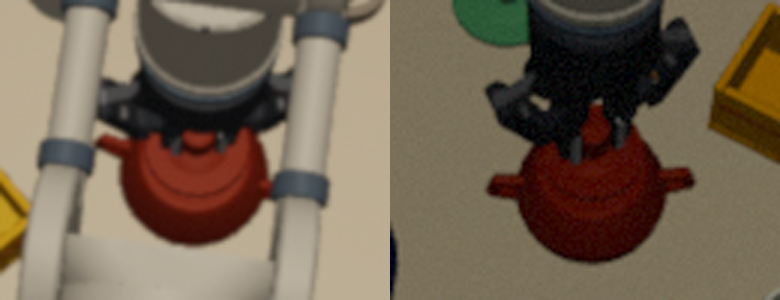

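Request:
apply_moves:
  moves:
    - [[0.0015,0.0005,0.006,0,-1],[0,0,0.006,0,-1],[0,0,0.005,0,-1],[0,0,0.004,0,-1],[0,0,0.001,0,-1],[0,0,0,0,-1]]

```text
time_s: 5.85
eef_pos: [0.6313, -0.0923, 0.0853]
orientation: [[-1.0, -0.0, 0.002], [-0.0, 1.0, -0.0], [-0.002, -0.0, -1.0]]
force: [-6.1, 0.8, 11.3]
gripper_width: 0.257
grasp_force: 60.6
```

Request:
apply_moves:
  moves:
    - [[0,0,0,0,0],[0,0,0,0,0.3],[0,0,0,0,0.6],[0,0,-0.02,0,0.6],[0.02,0,-0.05,0,0.6],[0.03,0,-0.05,0,1],[0.04,0,-0.04,0,1],[0,0,0,0,1]]

```text
time_s: 6.85
eef_pos: [0.5409, -0.0927, 0.25]
orientation: [[-1.0, 0.0, 0.011], [0.0, 1.0, -0.003], [-0.011, -0.003, -1.0]]
force: [0.9, -0.8, 0.9]
gripper_width: 1.002
grasp_force: 0.0
```

Run:
```python
from h import *
s=read_state(); im=read_camera("wrist"); cv2.imwrite("pics/w3.png",im); print(s["eef_pos"],s["orientation"])
```

```text
[ 0.54092078 -0.09268121  0.25001069] [[-9.99935494e-01  4.27169251e-04  1.13501347e-02]
 [ 3.94955532e-04  9.99995888e-01 -2.84026937e-03]
 [-1.13513013e-02 -2.83560335e-03 -9.99931551e-01]]
```

View pics/w3.png

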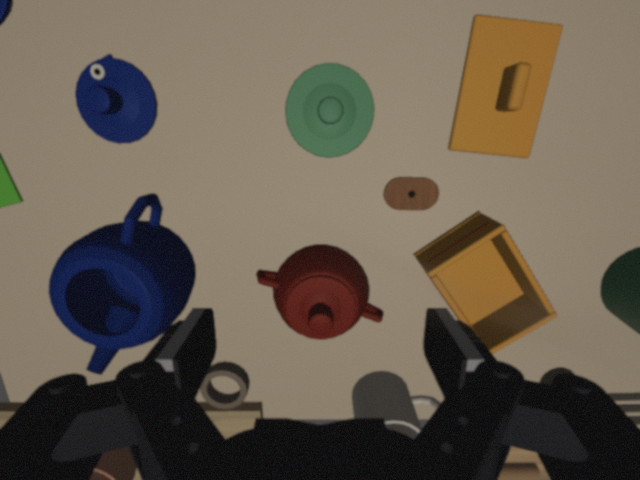

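Run:
```python
from h import *
st=dict(eef_pos=np.array([0.54092078,-0.09268121,0.25001069]),orientation=np.array([[-9.99935494e-01,4.27169251e-04,1.13501347e-02],[3.94955532e-04,9.99995888e-01,-2.84026937e-03],[-1.13513013e-02,-2.83560335e-03,-9.99931551e-01]]))
im=cv2.imread("pics/w3.png")
RNG["yellow"]=((14,120,40),(30,255,255))
for col,z in(("green",.019),("yellow",.019),("yellow",.06),("blue",.026),("red",.085)):
    for c in cons(im,col,1500):
        W=plane("wrist",c[:,0,:],z,st)[:,:2].astype(np.float32); mr=cv2.minAreaRect(W*1000);print(col,z,np.round(cv2.minEnclosingCircle(W)[0],4),np.round([*mr[0],*mr[1],mr[2]],1))
a=np.clip(im[180:380,30:240].astype(float)*2.2,0,255).astype(np.uint8)
cv2.imwrite("pics/c3.png",cv2.resize(a,None,fx=2.8,fy=2.8,interpolation=cv2.INTER_CUBIC))
```

```text
green 0.019 [0.632  0.2715] [637.1 252.8  88.7  40.9  15.5]
green 0.019 [ 0.4475 -0.0842] [447.6 -84.5  84.6  84.4  48.8]
yellow 0.019 [0.6334 0.098 ] [633.9  97.8 166.5  96.1  36.5]
yellow 0.019 [0.427  0.0833] [427.4  83.3  83.5 120.7  84.5]
yellow 0.06 [0.6148 0.077 ] [615.3  76.8 148.2  85.5  36.5]
yellow 0.06 [0.4311 0.0639] [431.4  63.9  74.3 107.4  84.5]
blue 0.026 [ 0.6401 -0.3173] [ 636.1 -320.   134.8  207.9   34.1]
blue 0.026 [ 0.4371 -0.2885] [ 438.2 -288.8   74.4   74.4   31.5]
red 0.085 [ 0.6169 -0.093 ] [614.4 -91.1  98.3  87.7  29.3]
```

View pics/c3.png

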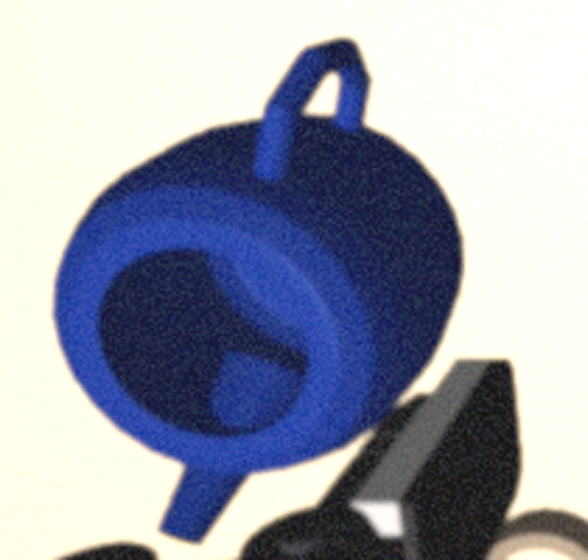

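Request:
apply_moves:
  moves:
    - [[0.0465,0.005,0.03,0,1],[0.0465,0.0055,0.03,0,1],[0,0,0.045,0,1],[0,0,0.03,0,0.5],[0,0,0,0,0.4]]

```text
time_s: 7.52
eef_pos: [0.4461, -0.0812, 0.1034]
orientation: [[-1.0, -0.0, -0.007], [-0.0, 1.0, 0.002], [0.007, 0.002, -1.0]]
force: [0.2, 1.0, 0.8]
gripper_width: 0.701
grasp_force: 0.0
```

Request:
apply_moves:
  moves:
    - [[-0.0014,-0.0015,0.03,0,0.4],[0,0,0.03,0,0.2],[0,0,0.012,0,0.2],[0,0,0,0,0.2],[0,0,0,0,0.2]]

```text
time_s: 8.15
eef_pos: [0.4504, -0.0836, 0.0368]
orientation: [[-1.0, -0.0, 0.002], [-0.0, 1.0, -0.001], [-0.002, -0.001, -1.0]]
force: [0.8, -0.2, -0.8]
gripper_width: 0.601
grasp_force: 0.0
```

Request:
apply_moves:
  moves:
    - [[0.0025,0.0005,0.005,0,0.2],[0,0,0.0055,0,-0.2],[0,0,0,0,-1],[0,0,0,0,-1],[0,0,0,0,-1],[0,0,0,0,-1],[0,0,0,0,-1]]

```text
time_s: 9.02
eef_pos: [0.4469, -0.0828, 0.0245]
orientation: [[-1.0, -0.0, -0.0], [-0.0, 1.0, -0.0], [0.0, -0.0, -1.0]]
force: [-0.1, 0.3, -1.8]
gripper_width: 0.258
grasp_force: 58.7
```

Request:
apply_moves:
  moves:
    - [[0,0,-0.02,0,-1],[0,0,-0.055,0,-1],[-0.03,0.04,-0.035,0,-1],[-0.03,0.04,-0.035,0,-1],[-0.03,0.04,-0.035,0,-1],[-0.03,0.04,-0.035,0,-1],[-0.034,0.046,-0.02,0,-1],[-0.034,0.046,-0.02,0,-1]]

```text
time_s: 10.02
eef_pos: [0.6358, 0.1707, 0.2805]
orientation: [[-1.0, 0.0, 0.001], [0.0, 1.0, 0.0], [-0.001, 0.0, -1.0]]
force: [1.1, -0.5, -1.0]
gripper_width: 0.257
grasp_force: 59.1
```

Request:
apply_moves:
  moves:
    - [[0,0,0,0,-1],[0,0,0,0,-1]]

```text
time_s: 10.28
eef_pos: [0.6348, 0.1691, 0.2785]
orientation: [[-1.0, -0.0, -0.002], [-0.0, 1.0, -0.001], [0.002, -0.001, -1.0]]
force: [0.2, -0.1, -1.8]
gripper_width: 0.263
grasp_force: 59.3
```

Run:
```python
from h import *
s=read_state(); im=read_camera("wrist"); cv2.imwrite("pics/w4.png",im); print(repr(s["eef_pos"]),repr(s["orientation"]))
p=proj("wrist",[.625,.28,.122],s)[0].astype(int);print(p)
x0,y0=max(p[0]-90,0),max(p[1]-80,0);print(x0,y0)
a=np.clip(im[y0:y0+180,x0:x0+200].astype(float)*1.6,0,255).astype(np.uint8)
t=cv2.imread("pics/top0.png")[160:240,105:190]
cv2.imwrite("pics/c4.png",np.hstack([cv2.resize(a,None,fx=2.5,fy=2.5),cv2.resize(t,(300,int(a.shape[0]*2.5)))]))
```

```text
array([0.63476127, 0.169081  , 0.27850429]) array([[-9.99998490e-01, -4.32194604e-04, -1.68295886e-03],
       [-4.30841616e-04,  9.99999584e-01, -8.04213734e-04],
       [ 1.68330573e-03, -8.03487431e-04, -9.99998260e-01]])
[450 214]
360 134
```

View pics/c4.png

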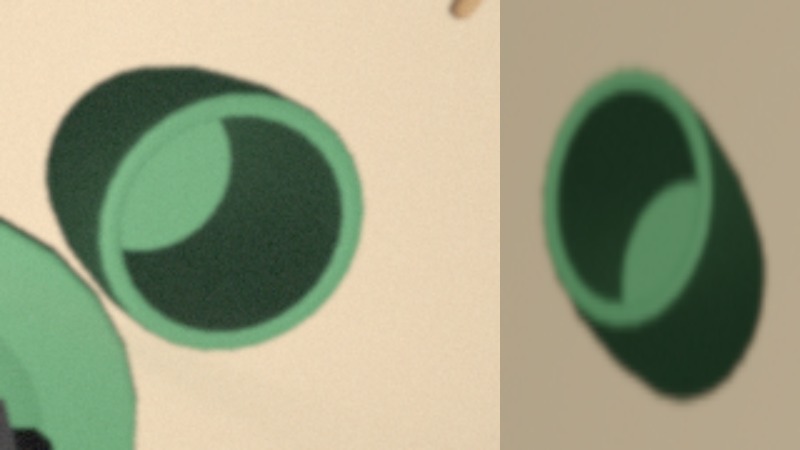

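Run:
```python
from h import *
A=np.array
s=dict(eef_pos=A([0.63476127,0.169081,0.27850429]),orientation=A([[-9.99998490e-01,-4.32194604e-04,-1.68295886e-03],[-4.30841616e-04,9.99999584e-01,-8.04213734e-04],[1.68330573e-03,-8.03487431e-04,-9.99998260e-01]]))
print(plane("wrist",[[452.2,222.6],[399.2,222.6],[505.2,222.6]],.122,s),plane("top",[141.3,195.2],.122))
# teapot mouth, c3 crop -> w3
st=dict(eef_pos=A([0.54092078,-0.09268121,0.25001069]),orientation=A([[-9.99935494e-01,4.27169251e-04,1.13501347e-02],[3.94955532e-04,9.99995888e-01,-2.84026937e-03],[-1.13513013e-02,-2.83560335e-03,-9.99931551e-01]]))
print("teapot",plane("wrist",[[30+(55+372)/2/2.8,180+(185+470)/2/2.8],[30+(98+335)/2/2.8,180+(228+437)/2/2.8]],.1,st),plane("wrist",[[30+98/2.8,300],[30+335/2.8,300]],.1,st))
```

```text
[[0.63240229 0.282682   0.122     ]
 [0.63245298 0.23695931 0.122     ]
 [0.63233943 0.32861561 0.122     ]] [[0.63228705 0.28298174 0.122     ]]
teapot [[ 0.60834869 -0.28673851  0.1       ]
 [ 0.61013215 -0.286087    0.1       ]] [[ 0.61153538 -0.32533175  0.1       ]
 [ 0.61126126 -0.24756828  0.1       ]]
```

Request:
apply_moves:
  moves:
    - [[0.0015,0.038,0,0,-1],[0.0015,0.038,0.02,0,-1],[0,0.038,0.03,0,-1],[0,0,0.04,0,-1],[0,0,0.0315,0,-1],[0,0,0,0,-1],[0,0,0,0,-1]]

```text
time_s: 11.2
eef_pos: [0.6322, 0.2824, 0.1606]
orientation: [[-1.0, 0.001, 0.003], [0.001, 1.0, 0.001], [-0.003, 0.001, -1.0]]
force: [0.3, 0.2, -1.2]
gripper_width: 0.262
grasp_force: 59.4
```

Request:
apply_moves:
  moves:
    - [[0,0.0005,0.008,0,-1],[0,0,0.007,0,-1],[0,0,0.006,0,-1],[0,0,0.004,0,-1],[0,0,0.002,0,-1],[0,0,0,0,-1]]

```text
time_s: 11.95
eef_pos: [0.632, 0.2838, 0.1331]
orientation: [[-1.0, -0.0, 0.002], [-0.0, 1.0, 0.001], [-0.002, 0.001, -1.0]]
force: [-2.6, -1.2, 5.7]
gripper_width: 0.254
grasp_force: 59.8
```

Request:
apply_moves:
  moves:
    - [[0,0,0,0,0],[0,0,0,0,0.3],[0,0,0,0,0.6],[0,0,-0.03,0,0.6],[0,0,-0.05,0,0.6],[0.041,-0.04,-0.02,0,1],[0.041,-0.04,0,0,1],[0.041,-0.04,0,0,1]]

```text
time_s: 12.95
eef_pos: [0.5078, 0.1627, 0.2313]
orientation: [[-1.0, -0.0, 0.001], [-0.0, 1.0, 0.0], [-0.001, 0.0, -1.0]]
force: [0.1, -0.8, 0.7]
gripper_width: 0.996
grasp_force: 0.0
```

Request:
apply_moves:
  moves:
    - [[0.041,-0.04,0,0,1],[0.041,-0.04,0.03,0,1],[0,0,0.02,5.5,0.6],[0,0,0,0,0.6],[0,0,0,0,0.6]]

```text
time_s: 13.58
eef_pos: [0.4288, 0.0853, 0.1832]
orientation: [[-0.996, 0.094, 0.001], [0.094, 0.996, 0.0], [-0.001, 0.0, -1.0]]
force: [0.3, 0.3, 1.8]
gripper_width: 0.801
grasp_force: 0.0
```

Run:
```python
from h import *
s=read_state(); im=read_camera("wrist"); cv2.imwrite("pics/w5.png",im); print(repr(s["eef_pos"]),s["orientation"],s["q"])
hsv=cv2.cvtColor(im,cv2.COLOR_BGR2HSV)
RNG["yellow"]=((14,110,30),(32,255,255))
for c in cons(im,"yellow",1500):
    W=plane("wrist",c[:,0,:],.019,s)[:,:2].astype(np.float32); mr=cv2.minAreaRect(W*1000);print(np.round([*mr[0],*mr[1],mr[2]],1))
t=read_camera("top");c=cv2.imread("pics/top0.png")
cv2.imwrite("pics/t5.png",t)
```

```text
array([0.42882936, 0.08529418, 0.18318112]) [[-9.95606308e-01  9.36284914e-02  1.33620940e-03]
 [ 9.36288622e-02  9.95607146e-01  2.17540294e-04]
 [-1.30997166e-03  3.41692255e-04 -9.99999084e-01]] [ 1.18451329e-01 -3.59598613e-01  1.72699808e+00  5.93166319e-05
  1.77284063e+00 -1.35856700e+00]
[599.9  90.6 150.5 109.7  76.9]
[427.2  84.   82.9 120.7  84.6]
```

View pics/w5.png

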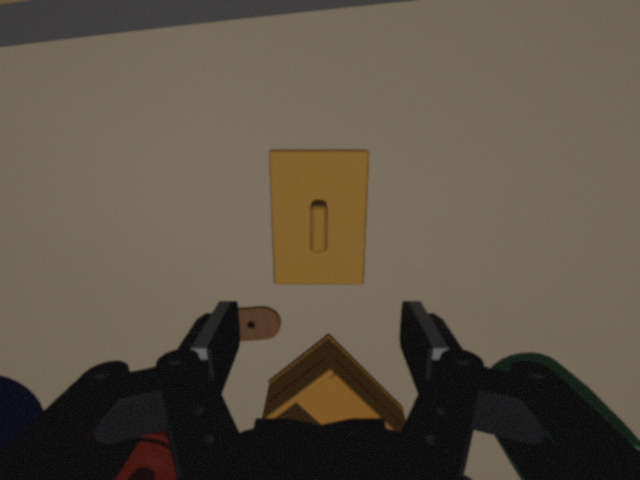

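Request:
apply_moves:
  moves:
    - [[0.0015,-0.0015,0.05,0,0.6],[0,0,0.05,0,0.3],[0,0,0.045,0,0],[0,0,0.0125,0,0],[0,0,0,0,-0.5],[0,0,0,0,-1],[0,0,0,0,-1],[0,0,0,0,-1]]

```text
time_s: 14.68
eef_pos: [0.4282, 0.0839, 0.0269]
orientation: [[-0.995, 0.096, 0.004], [0.096, 0.995, 0.001], [-0.004, 0.001, -1.0]]
force: [0.9, 0.1, 5.7]
gripper_width: 0.148
grasp_force: 62.2
```

Request:
apply_moves:
  moves:
    - [[0,0,0,0,-1],[0,0,0,0,-1]]

```text
time_s: 14.92
eef_pos: [0.4281, 0.0839, 0.0269]
orientation: [[-0.995, 0.096, 0.004], [0.096, 0.995, 0.001], [-0.004, 0.001, -1.0]]
force: [1.4, 0.9, 6.2]
gripper_width: 0.153
grasp_force: 62.2
```

Request:
apply_moves:
  moves:
    - [[0,0,-0.02,0,-1],[0,0,-0.05,0,-1],[0,0,-0.05,0,-1],[-0.0489,0.0046,0,0,-1],[-0.0489,0.0046,0,0,-1],[-0.0489,0.0046,0,0,-1],[-0.0489,0.0046,0,0,-1],[0,0,0,-10.5,-1]]

```text
time_s: 15.92
eef_pos: [0.6247, 0.0828, 0.1407]
orientation: [[-0.996, -0.09, -0.005], [-0.09, 0.996, -0.001], [0.005, -0.0, -1.0]]
force: [-0.8, -0.1, -2.3]
gripper_width: 0.152
grasp_force: 61.1
```

Request:
apply_moves:
  moves:
    - [[0,0,0,-10.5,-1],[0,0,0,-10.5,-1],[0,0,0,-10.5,-1],[0,0,0,0,-1],[0,0,0,0,-1]]

```text
time_s: 16.55
eef_pos: [0.623, 0.0832, 0.1445]
orientation: [[-0.806, -0.592, -0.0], [-0.592, 0.806, -0.0], [0.0, 0.0, -1.0]]
force: [-0.5, -0.3, -2.0]
gripper_width: 0.152
grasp_force: 61.1
```

Run:
```python
from h import *
s=read_state(); im=read_camera("wrist"); cv2.imwrite("pics/w6.png",im); print(repr(s["eef_pos"]),s["orientation"],s["q"][5])
x=s["orientation"][:,0]; print(np.degrees(np.arctan2(x[1],x[0])))
d=np.array([.6241,.0836,0])-s["eef_pos"];print("tool shift",s["orientation"].T@d)
```

```text
array([0.62298838, 0.08318118, 0.14447963]) [[-8.05967338e-01 -5.91959940e-01 -2.81749703e-04]
 [-5.91959942e-01  8.05967382e-01 -8.51242622e-05]
 [ 2.77471224e-04  9.81771629e-05 -9.99999957e-01]] -2.125644637387923
-143.7037830631852
tool shift [-0.00118394 -0.00033466  0.14447928]
```

View pics/w6.png

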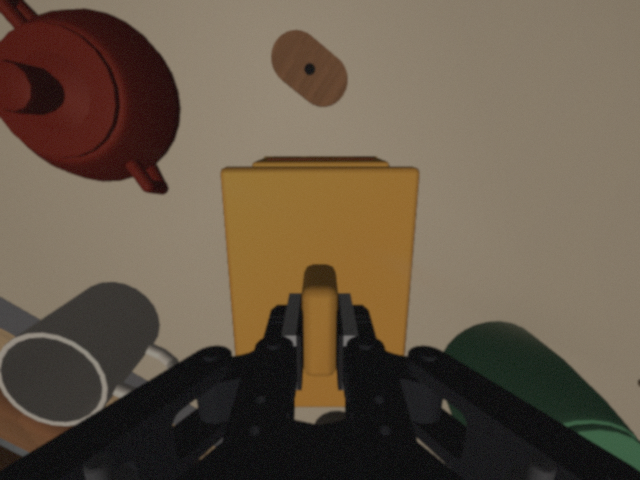

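Request:
apply_moves:
  moves:
    - [[-0.001,-0.0005,0.02,0,-1],[0,0,0.02,0,-1],[0,0,0.009,0,-1],[0,0,0.006,0,-1],[0,0,0.006,0,-1],[0,0,0.005,0,-1],[0,0,0.002,0,-1],[0,0,0,0,-1]]

```text
time_s: 17.6
eef_pos: [0.6242, 0.0834, 0.0766]
orientation: [[-0.804, -0.595, 0.0], [-0.595, 0.804, -0.0], [-0.0, -0.0, -1.0]]
force: [-0.6, 0.5, -1.8]
gripper_width: 0.153
grasp_force: 61.1
```

Request:
apply_moves:
  moves:
    - [[0,0,0.002,0,-1],[0,0,0.001,0,-1],[0,0,0,0,-1]]

```text
time_s: 17.98
eef_pos: [0.6245, 0.0835, 0.0749]
orientation: [[-0.804, -0.595, 0.002], [-0.595, 0.804, 0.0], [-0.001, -0.001, -1.0]]
force: [-2.0, -0.9, 5.7]
gripper_width: 0.149
grasp_force: 61.9
```

Request:
apply_moves:
  moves:
    - [[0,0,0,0,-0.3],[0,0,0,0,0],[0,0,0,0,0],[0,0,-0.03,0,0],[0,0,-0.05,0,0.3],[0,0,-0.05,0,1],[0,0,-0.05,0,1],[0,0,0,0,1]]

```text
time_s: 18.98
eef_pos: [0.6256, 0.0836, 0.2599]
orientation: [[-0.804, -0.595, 0.01], [-0.595, 0.804, 0.001], [-0.008, -0.005, -1.0]]
force: [-0.1, -0.1, 0.4]
gripper_width: 1.0
grasp_force: 0.0
```

Run:
```python
from h import *
A=np.array
st=dict(eef_pos=A([0.54092078,-0.09268121,0.25001069]),orientation=A([[-9.99935494e-01,4.27169251e-04,1.13501347e-02],[3.94955532e-04,9.99995888e-01,-2.84026937e-03],[-1.13513013e-02,-2.83560335e-03,-9.99931551e-01]]))
h=plane("wrist",[97,71.5],.026,st)[0];d=h[:2]-[.4378,-.2885];print(h,np.hypot(*d),np.degrees(np.arctan2(d[1],d[0])))
h=plane("top",[445,298],.026)[0];print(h,np.degrees(np.arctan2(h[1]+.2885,h[0]-.4378)))
s=read_state();print(s["eef_pos"],s["orientation"],s["q"])
print("to lid",s["orientation"].T@(A([.4378,-.2885,.2])-s["eef_pos"]))
```

```text
[ 0.41138378 -0.30253008  0.026     ] 0.029910865333731027 -152.02651863957269
[ 0.41036821 -0.30169634  0.026     ] -154.30965038425737
[0.62560504 0.0835764  0.25986498] [[-8.03720491e-01 -5.94923378e-01  9.97725933e-03]
 [-5.94946659e-01  8.03764818e-01  7.67715197e-04]
 [-8.47610175e-03 -5.31890867e-03 -9.99949931e-01]] [ 7.89231866e-02  1.75834268e-01  1.08781322e+00 -2.22703926e-05
  1.86793827e+00 -2.12908310e+00]
to lid [ 0.3728158  -0.1870139   0.05770255]
```

Request:
apply_moves:
  moves:
    - [[0,0,0,10.5,1],[0,0,0,10.5,1],[0,0,0,10.5,1],[0,0,0,10.5,1],[0,0,0,10.5,1],[0,0,0,10.5,1],[0,0,0,10.5,1],[0,0,0,10.5,1]]

```text
time_s: 19.98
eef_pos: [0.6239, 0.0834, 0.2517]
orientation: [[-0.671, 0.741, -0.002], [0.741, 0.671, -0.0], [0.001, -0.002, -1.0]]
force: [1.4, -0.0, 0.1]
gripper_width: 1.0
grasp_force: 0.0
```

Request:
apply_moves:
  moves:
    - [[0,0,0,10.5,1],[0,0,0,10.5,1],[0,0,0,10.5,1],[0,0,0,10.5,1],[0,0,0,10.5,1],[0,0,0,10.5,1],[0,0,0,10.5,1],[0,0,0,10.5,1]]

```text
time_s: 20.98
eef_pos: [0.6239, 0.0834, 0.2517]
orientation: [[0.667, 0.745, -0.002], [0.745, -0.667, -0.0], [-0.002, -0.002, -1.0]]
force: [0.9, 0.2, -0.2]
gripper_width: 0.997
grasp_force: 0.0
```

Request:
apply_moves:
  moves:
    - [[0,0,0,10.5,1],[0,0,0,10.5,1],[0,0,0,0,1]]

```text
time_s: 21.35
eef_pos: [0.6239, 0.0834, 0.252]
orientation: [[0.886, 0.463, -0.002], [0.463, -0.886, -0.0], [-0.002, -0.001, -1.0]]
force: [1.2, -0.4, -0.9]
gripper_width: 0.998
grasp_force: 0.0
```

Request:
apply_moves:
  moves:
    - [[-0.042,0.0304,0,0,1],[-0.042,0.0304,0,0,1],[-0.042,0.0304,0,0,1],[-0.042,0.0304,0,0,1],[-0.042,0.0304,0,0,1],[0,0,0,0,1],[0,0,0,0,1]]

```text
time_s: 22.22
eef_pos: [0.5081, -0.1481, 0.2531]
orientation: [[0.886, 0.464, -0.0], [0.464, -0.886, 0.001], [0.0, -0.001, -1.0]]
force: [0.4, -0.3, -0.7]
gripper_width: 1.002
grasp_force: 0.0
```

Run:
```python
from h import *
s=read_state(); im=read_camera("wrist"); cv2.imwrite("pics/w7.png",im); print(repr(s["eef_pos"]),repr(s["orientation"]),s["q"])
p=proj("wrist",[.61,-.287,.1],s)[0].astype(int);x0,y0=min(max(p[0]-75,0),490),max(p[1]-70,0);print(p,x0,y0)
a=np.clip(im[y0:y0+140,x0:x0+150].astype(float)*2.2,0,255).astype(np.uint8)
p=proj("top",[.61,-.287,.1])[0].astype(int);print("top",p-[38,38])
t=cv2.imread("pics/top0.png")[p[1]-38:p[1]+38,p[0]-38:p[0]+38];t=np.clip(t.astype(float)*1.8,0,255).astype(np.uint8)
cv2.imwrite("pics/c7.png",np.hstack([cv2.resize(a,None,fx=2.6,fy=2.6),cv2.resize(t,(364,364))]))
for c in cons(im,"blue",1500):
    W=plane("wrist",c[:,0,:],.026,s)[:,:2].astype(np.float32); print(cv2.minEnclosingCircle(W))
```

```text
array([ 0.50814258, -0.14813619,  0.25311829]) array([[ 8.86085858e-01,  4.63521071e-01, -2.60414913e-04],
       [ 4.63521136e-01, -8.86085591e-01,  6.94343776e-04],
       [ 9.10930688e-05, -7.35956017e-04, -9.99999725e-01]]) [-3.48307701e-01 -9.32034600e-02  1.37615820e+00  5.88041194e-04
  1.85911963e+00  7.40690766e-01]
[522 196] 447 126
top [397 155]
((0.4389532208442688, -0.28938138484954834), 0.03768713027238846)
((0.6229420900344849, -0.3161410391330719), 0.11354667693376541)
```

View pics/c7.png

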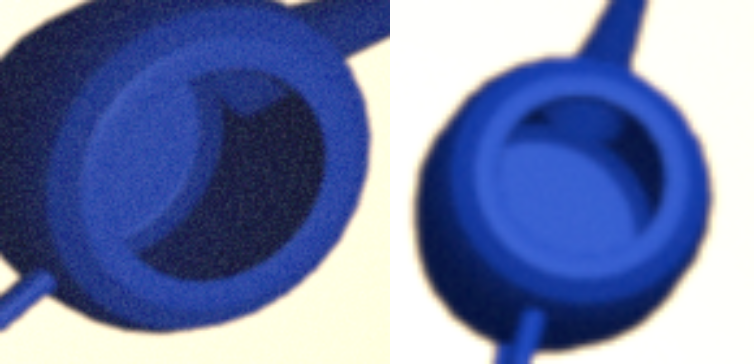

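Run:
```python
from h import *
A=np.array
s=dict(eef_pos=A([0.50814258,-0.14813619,0.25311829]),orientation=A([[8.86085858e-01,4.63521071e-01,-2.60414913e-04],[4.63521136e-01,-8.86085591e-01,6.94343776e-04],[9.10930688e-05,-7.35956017e-04,-9.99999725e-01]]))
print(plane("wrist",[[526.2,194.5],[447+203/2.6,126+175/2.6]],.1,s))
print(plane("top",[[435.2,193]],.1))
p=np.array([[447+80/2.6,194],[447+325/2.6,194]]);print(plane("wrist",p,.1,s))
print("toolshift",s["orientation"].T@(A([.4385,-.2888,.13])-s["eef_pos"]))
```

```text
[[ 0.61284439 -0.28861655  0.1       ]
 [ 0.61320973 -0.28717256  0.1       ]]
[[ 0.61049074 -0.28636276  0.1       ]]
[[ 0.5943027  -0.25249341  0.1       ]
 [ 0.63115537 -0.32246243  0.1       ]]
toolshift [-0.12692117  0.09244998  0.12303872]
```

Request:
apply_moves:
  moves:
    - [[-0.0423,0.0308,0.02,0,1],[-0.0423,0.0308,0.03,0,0.6],[-0.0423,0.0308,0.03,0,0.3],[0,0,0.045,0,0.2],[0,0,0.03,0,0.2],[0,0,0.02,0,0.1],[0,0,0,0,0.1],[0,0,0,0,0.1]]

```text
time_s: 23.28
eef_pos: [0.4392, -0.289, 0.0801]
orientation: [[0.886, 0.463, 0.002], [0.463, -0.886, -0.001], [0.001, 0.002, -1.0]]
force: [0.0, -1.2, -0.9]
gripper_width: 0.55
grasp_force: 0.0
```

Over the lid; lower to a high hold on the knob, close, lift.

Request:
apply_moves:
  moves:
    - [[-0.0005,0,0.02,0,0.1],[0,0,0.02,0,0],[0,0,0,0,-0.5],[0,0,0,0,-1],[0,0,0,0,-1],[0,0,0,0,-1],[0,0,0,0,-1]]

```text
time_s: 24.15
eef_pos: [0.4379, -0.2893, 0.0389]
orientation: [[0.887, 0.462, 0.0], [0.462, -0.887, -0.0], [0.0, 0.0, -1.0]]
force: [0.1, 0.5, -1.3]
gripper_width: 0.257
grasp_force: 58.7
```

Request:
apply_moves:
  moves:
    - [[0,0,-0.02,0,-1],[0,0,-0.06,0,-1],[0,0,-0.06,0,-1],[0.0432,0.0195,-0.01,0,-1],[0.0432,0.0195,0,0,-1],[0.0432,0.0195,0,0,-1],[0.043,0.0195,0,0,-1],[0,0,0.02,0,-1]]

```text
time_s: 25.15
eef_pos: [0.6301, -0.278, 0.1691]
orientation: [[0.886, 0.464, 0.002], [0.464, -0.886, -0.001], [0.002, 0.002, -1.0]]
force: [-0.2, -0.2, -1.5]
gripper_width: 0.255
grasp_force: 59.4
```

Request:
apply_moves:
  moves:
    - [[0,0,0.01,0,-1],[0,0,0,0,-1],[0,0,0,0,-1]]

```text
time_s: 25.52
eef_pos: [0.6263, -0.279, 0.1604]
orientation: [[0.887, 0.461, 0.002], [0.461, -0.887, -0.001], [0.001, 0.002, -1.0]]
force: [0.3, 0.5, -1.9]
gripper_width: 0.255
grasp_force: 59.4
```

```bash
cat >> h.py <<'E'
def crops(name,P=(.611,-.287,.12)):
    o=[]
    for n,g in(("scene",1.8),("wrist",1.6)):
        s=read_state(); i=read_camera(n); p=proj(n,list(P),s)[0].astype(int)
        w,h=(65,60) if n=="scene" else (170,157)
        x0=int(np.clip(p[0]-w,0,640-2*w));y0=int(np.clip(p[1]-h,0,480-2*h))
        o.append(cv2.resize(np.clip(i[y0:y0+2*h,x0:x0+2*w].astype(float)*g,0,255).astype(np.uint8),(390,360),interpolation=cv2.INTER_CUBIC))
    cv2.imwrite(f"pics/{name}.png",np.hstack(o))
def rel(T=(.611,-.287)):
    s=read_state();d=np.array([*T,0])-s["eef_pos"];r=-(s["orientation"].T@d);print("X,Y tool mm",(r[:2]*1000).round(1),"z",s["eef_pos"][2].round(4),"F tool",(s["orientation"].T@s["force"]).round(1),s["gripper_width"])
E
python3 - <<'E'
from h import *
rel();crops("d1")
E
```

```text
X,Y tool mm [17.4  0.3] z 0.1604 F tool [ 0.5 -0.3  1.9] 0.25518562717405324
```

View pics/d1.png

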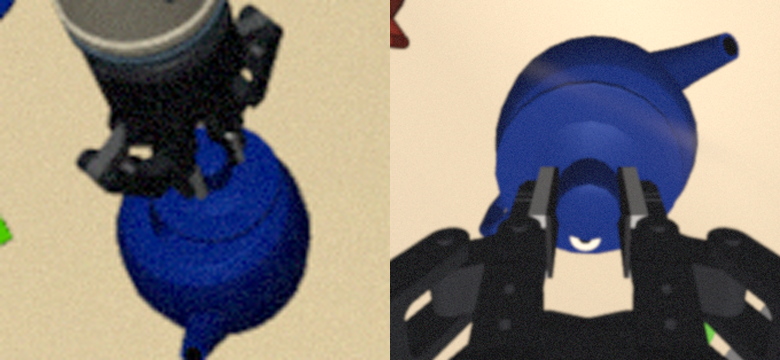

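```bash
cat >> h.py <<'E'
def lidpt(u,w,th,s,wp=49,wt=39):  # held-lid point (mm) at tilt th (deg, lug down) -> world
    c,n=np.cos(np.radians(th)),np.sin(np.radians(th)); w=w-wp
    x=u*c-w*n; up=u*n+w*c+(wp-wt)
    return s["eef_pos"]+np.array(s["orientation"])@(np.array([x,0,-up])/1000)
def prof(ths=(0,10,20,30)):
    s=read_state(); im=read_camera("wrist"); g=cv2.cvtColor(im,cv2.COLOR_BGR2GRAY).astype(float)
    for t in ths: print(t,"top edge",proj("wrist",lidpt(39,26,t,s),s)[0].round(),"bot edge",proj("wrist",lidpt(39,20,t,s),s)[0].round(),"knob top+",proj("wrist",lidpt(12,56,t,s),s)[0].round(),"knob top-",proj("wrist",lidpt(-12,56,t,s),s)[0].round())
    x=int(proj("wrist",lidpt(39,26,0,s),s)[0][0]); p=cv2.GaussianBlur(g[:,x-6:x+7].mean(1)[:,None],(1,5),0)[:,0]
    d=np.gradient(p); k=[(i,int(p[i]),round(d[i],1)) for i in range(60,420) if abs(d[i])>1.0 and abs(d[i])==abs(d[i-4:i+5]).max()]
    print("edges row,val,grad",k)
E
python3 - <<'E'
from h import *
prof()
E
```

```text
0 top edge [317. 219.] bot edge [317. 216.] knob top+ [317. 305.] knob top- [317. 358.]
10 top edge [317. 215.] bot edge [317. 210.] knob top+ [317. 310.] knob top- [317. 357.]
20 top edge [317. 214.] bot edge [317. 207.] knob top+ [317. 316.] knob top- [317. 355.]
30 top edge [317. 217.] bot edge [317. 206.] knob top+ [317. 323.] knob top- [317. 352.]
edges row,val,grad [(180, 76, np.float64(-30.3)), (205, 30, np.float64(1.5)), (221, 44, np.float64(4.8)), (254, 48, np.float64(3.2)), (286, 29, np.float64(-5.7)), (309, 37, np.float64(6.4)), (359, 101, np.float64(24.5)), (365, 124, np.float64(-23.1))]
```

Request:
apply_moves:
  moves:
    - [[-0.0025,0,0.008,0,-1],[0,0,0.008,0,-1],[0,0,0.002,0,-1],[0,0,0,0,-1]]

```text
time_s: 26.18
eef_pos: [0.6245, -0.2797, 0.14]
orientation: [[0.887, 0.462, -0.001], [0.462, -0.887, 0.0], [-0.001, -0.001, -1.0]]
force: [-0.1, 0.5, -1.6]
gripper_width: 0.256
grasp_force: 59.4
```

```bash
python3 -c "
from h import *
rel()"
```

```text
X,Y tool mm [15.3 -0.4] z 0.14 F tool [ 0.1 -0.5  1.6] 0.2560175934345369
```

Request:
apply_moves:
  moves:
    - [[0,0,0.003,0,-1],[0,0,0.003,0,-1],[0,0,0.002,0,-1],[0,0,0,0,-1]]

```text
time_s: 26.68
eef_pos: [0.625, -0.2801, 0.1357]
orientation: [[0.887, 0.462, 0.003], [0.462, -0.887, -0.002], [0.002, 0.003, -1.0]]
force: [-2.2, 0.5, 7.4]
gripper_width: 0.259
grasp_force: 60.4
```

```bash
python3 -c "
from h import *
rel();print(read_state()['ft_torque'])"
```

```text
X,Y tool mm [15.9  0.7] z 0.1357 F tool [-1.7 -1.5 -7.4] 0.2592215418992374
[0.34543177 0.54975504 0.02079979]
```

Request:
apply_moves:
  moves:
    - [[-0.002,0,0.003,0,-1],[-0.002,0,0.003,0,-1],[-0.002,0,0.003,0,-1],[0,0,0,0,-1]]

```text
time_s: 27.18
eef_pos: [0.622, -0.2832, 0.133]
orientation: [[0.887, 0.462, 0.012], [0.462, -0.887, -0.005], [0.009, 0.01, -1.0]]
force: [-3.5, 1.9, 24.3]
gripper_width: 0.256
grasp_force: 64.3
```

```bash
python3 -c "
from h import *
rel();prof((0,10,20))"
```

```text
X,Y tool mm [12.7  3. ] z 0.133 F tool [ -2.   -3.  -24.4] 0.2560821864056184
0 top edge [317. 219.] bot edge [317. 216.] knob top+ [317. 305.] knob top- [317. 358.]
10 top edge [317. 215.] bot edge [317. 210.] knob top+ [317. 310.] knob top- [317. 357.]
20 top edge [317. 214.] bot edge [317. 207.] knob top+ [317. 316.] knob top- [317. 355.]
edges row,val,grad [(176, 76, np.float64(-31.8)), (203, 31, np.float64(1.3)), (218, 40, np.float64(6.1)), (252, 46, np.float64(3.4)), (284, 29, np.float64(-4.9)), (312, 37, np.float64(4.6)), (361, 82, np.float64(-25.3)), (376, 85, np.float64(25.8))]
```

Request:
apply_moves:
  moves:
    - [[-0.003,-0.001,0.002,0,-1],[-0.003,-0.001,0.002,0,-1],[-0.003,0,0.002,0,-1],[0,0,0,0,-1]]

```text
time_s: 27.72
eef_pos: [0.6131, -0.2873, 0.1271]
orientation: [[0.887, 0.461, 0.013], [0.461, -0.887, -0.008], [0.008, 0.013, -1.0]]
force: [-2.8, -2.2, 23.2]
gripper_width: 0.255
grasp_force: 69.3
```

```bash
python3 -c "
from h import *
rel();prof((10,20))"
```

```text
X,Y tool mm [2.8 2.9] z 0.1271 F tool [ -3.3   0.9 -23.2] 0.25461777461519786
10 top edge [317. 215.] bot edge [317. 210.] knob top+ [317. 310.] knob top- [317. 357.]
20 top edge [317. 214.] bot edge [317. 207.] knob top+ [317. 316.] knob top- [317. 355.]
edges row,val,grad [(161, 74, np.float64(-32.1)), (184, 31, np.float64(1.5)), (204, 46, np.float64(3.9)), (210, 37, np.float64(-6.3)), (215, 37, np.float64(4.7)), (249, 40, np.float64(1.1)), (280, 30, np.float64(-3.6)), (318, 33, np.float64(2.3)), (368, 86, np.float64(26.5))]
```

Request:
apply_moves:
  moves:
    - [[-0.003,-0.001,0.002,0,-1],[-0.003,-0.001,0.002,0,-1],[0,0,0,0,-1]]

```text
time_s: 28.15
eef_pos: [0.6064, -0.288, 0.1194]
orientation: [[0.887, 0.461, 0.01], [0.461, -0.887, -0.006], [0.006, 0.01, -1.0]]
force: [3.4, -2.9, 12.3]
gripper_width: 0.254
grasp_force: 69.3
```

```bash
python3 -c "
from h import *
rel();prof((20,30))"
```

```text
X,Y tool mm [-3.9 -0. ] z 0.1194 F tool [  1.7   4.3 -12.3] 0.2536455510653123
20 top edge [317. 214.] bot edge [317. 207.] knob top+ [317. 316.] knob top- [317. 355.]
30 top edge [317. 217.] bot edge [317. 206.] knob top+ [317. 323.] knob top- [317. 352.]
edges row,val,grad [(150, 80, np.float64(-32.8)), (174, 34, np.float64(1.8)), (193, 44, np.float64(3.8)), (209, 37, np.float64(-4.6)), (214, 35, np.float64(3.3)), (279, 33, np.float64(-3.3)), (320, 35, np.float64(2.2)), (367, 99, np.float64(28.2))]
```

Request:
apply_moves:
  moves:
    - [[-0.002,0,-0.003,0,-1],[0,0,-0.005,0,-1],[0,0,-0.005,0,-1],[0,0,-0.005,0,-1],[0,0,0,0,-1]]

```text
time_s: 28.82
eef_pos: [0.6022, -0.2866, 0.1309]
orientation: [[0.887, 0.462, -0.001], [0.462, -0.887, 0.001], [-0.001, -0.001, -1.0]]
force: [-0.9, -0.5, -5.1]
gripper_width: 0.255
grasp_force: 67.4
```

```bash
python3 -c "
from h import *
rel();prof((20,30))"
```

```text
X,Y tool mm [-7.7 -4.5] z 0.1309 F tool [-1.   0.1  5.1] 0.2550721669837225
20 top edge [317. 214.] bot edge [317. 207.] knob top+ [317. 316.] knob top- [317. 355.]
30 top edge [317. 217.] bot edge [317. 206.] knob top+ [317. 323.] knob top- [317. 352.]
edges row,val,grad [(144, 106, np.float64(-30.8)), (165, 32, np.float64(1.7)), (184, 46, np.float64(3.2)), (201, 45, np.float64(-1.0)), (209, 36, np.float64(-4.9)), (279, 31, np.float64(-2.9)), (321, 34, np.float64(1.6)), (358, 85, np.float64(26.4))]
```

Run:
```python
from h import *
for n,b in(("scene",read_camera("scene")),("top",read_camera("top"))):
    for im in(cv2.imread(f"pics/{n}0.png"),b):
        p=proj(n,[.611,-.287,.06])[0]
        c=min(cons(im,"blue",400),key=lambda q:np.hypot(*(q[:,0].mean(0)-p)))[:,0]
        print(n,"L",c[c[:,0].argmin()],"R",c[c[:,0].argmax()],"T",c[c[:,1].argmin()],"B",c[c[:,1].argmax()])
```

```text
scene L [193 299] R [251 297] T [229 255] B [216 345]
scene L [195 294] R [253 295] T [231 262] B [220 343]
top L [403 196] R [462 202] T [445 152] B [418 241]
top L [421 208] R [461 199] T [451 190] B [448 219]
```

Request:
apply_moves:
  moves:
    - [[0.001,0,-0.002,0,-1],[0,0,-0.0015,0,-1],[0,0,0,0,-1],[0,0,0,0,-1]]

```text
time_s: 29.48
eef_pos: [0.6033, -0.2864, 0.135]
orientation: [[0.887, 0.462, -0.0], [0.462, -0.887, 0.0], [-0.0, -0.0, -1.0]]
force: [0.1, -0.4, -4.6]
gripper_width: 0.254
grasp_force: 67.4
```

```bash
python3 -c "
from h import *
rel()"
```

```text
X,Y tool mm [-6.6 -4.1] z 0.135 F tool [-0.1  0.4  4.6] 0.2543592751313456
```

Run:
```python
from h import *
b=read_camera("scene");cv2.imwrite("pics/s9.png",b)
p=proj("scene",[.611,-.287,.06])[0]
a=cv2.imread("pics/scene0.png")
m0,m1=[cv2.inRange(cv2.cvtColor(i,cv2.COLOR_BGR2HSV),*RNG["blue"]) for i in(a,b)]
for r in (305,315,322,330,338,343):
    o=[]
    for m in(m0,m1):
        x=np.where(m[r,170:280])[0]; o.append((170+x.min(),170+x.max()) if len(x) else None)
    print(r,o)
prof((10,20,30)); print(read_state()["ft_torque"])
```

```text
305 [(np.int64(194), np.int64(249)), (np.int64(197), np.int64(249))]
315 [(np.int64(199), np.int64(246)), (np.int64(201), np.int64(245))]
322 [(np.int64(201), np.int64(235)), (np.int64(208), np.int64(233))]
330 [(np.int64(216), np.int64(226)), (np.int64(219), np.int64(229))]
338 [(np.int64(215), np.int64(222)), (np.int64(219), np.int64(226))]
343 [(np.int64(221), np.int64(222)), (np.int64(225), np.int64(225))]
10 top edge [317. 215.] bot edge [317. 210.] knob top+ [317. 310.] knob top- [317. 357.]
20 top edge [317. 214.] bot edge [317. 207.] knob top+ [317. 316.] knob top- [317. 355.]
30 top edge [317. 217.] bot edge [317. 206.] knob top+ [317. 323.] knob top- [317. 352.]
edges row,val,grad [(148, 75, np.float64(-31.6)), (166, 33, np.float64(1.7)), (183, 43, np.float64(3.4)), (209, 38, np.float64(-6.0)), (215, 38, np.float64(3.0)), (278, 33, np.float64(-3.0)), (321, 34, np.float64(2.0)), (322, 36, np.float64(2.0)), (358, 87, np.float64(26.6))]
[-0.02644815 -0.22803118 -0.01524202]
```

Request:
apply_moves:
  moves:
    - [[0,0,0.0025,0,-1],[0,0,0,0,-1],[0,0,0,0,-1]]

```text
time_s: 29.95
eef_pos: [0.6033, -0.2864, 0.1325]
orientation: [[0.887, 0.462, -0.0], [0.462, -0.887, -0.0], [-0.0, -0.0, -1.0]]
force: [0.3, 0.0, -4.7]
gripper_width: 0.255
grasp_force: 67.5
```

```bash
python3 -c "
from h import *
rel();print(read_state()['ft_torque'],read_state()['force'])"
```

```text
X,Y tool mm [-6.6 -4.1] z 0.1325 F tool [0.3 0.1 4.7] 0.25506510319490266
[-0.03568778 -0.09481936 -0.00462141] [ 0.28372216  0.0080826  -4.70976999]
```

Request:
apply_moves:
  moves:
    - [[0,0,0.003,0,-1],[0,0,0,0,-1],[0,0,0,0,-1]]

```text
time_s: 30.32
eef_pos: [0.6034, -0.2864, 0.1301]
orientation: [[0.887, 0.462, 0.001], [0.462, -0.887, -0.0], [0.0, 0.001, -1.0]]
force: [-0.3, -0.5, -0.6]
gripper_width: 0.259
grasp_force: 67.6
```

```bash
python3 -c "
from h import *
rel();print(read_state()['ft_torque'],read_state()['force'])
prof((20,30))"
```

```text
X,Y tool mm [-6.4 -3.9] z 0.1301 F tool [-0.5  0.3  0.6] 0.2586153280649462
[-0.01269564 -0.02687597  0.00169818] [-0.32342893 -0.52251113 -0.56590965]
20 top edge [317. 214.] bot edge [317. 207.] knob top+ [317. 316.] knob top- [317. 355.]
30 top edge [317. 217.] bot edge [317. 206.] knob top+ [317. 323.] knob top- [317. 352.]
edges row,val,grad [(151, 88, np.float64(-33.8)), (174, 34, np.float64(2.4)), (192, 45, np.float64(3.8)), (209, 34, np.float64(-4.6)), (215, 38, np.float64(3.2)), (279, 31, np.float64(-3.3)), (321, 35, np.float64(1.8)), (358, 84, np.float64(26.1))]
```

Run:
```python
from h import *
from scipy.optimize import least_squares
s=read_state()
def rows(v):
    dx,up,th=v; S=dict(s); S["eef_pos"]=s["eef_pos"]+s["orientation"]@np.array([dx,0,-up])/1000
    return np.array([proj("wrist",lidpt(u,w,th,S),s)[0][1] for u,w in((12,56),(-12,56),(39,26),(39,20))])
for m in([317,357,213,207],[321,358,215,209],[316,357,213,206]):
    r=least_squares(lambda v:rows(v)-m,[0,0,20]);print(m,r.x.round(1),r.fun.round(1))
p=cv2.GaussianBlur(cv2.cvtColor(read_camera("wrist"),cv2.COLOR_BGR2GRAY),(5,5),0)
print(p[300:420:4,317])
```

```text
[317, 357, 213, 207] [ 0.7  2.4 18.3] [-0.2  0.1  0.7 -0.7]
[321, 358, 215, 209] [-0.2  2.3 21. ] [-0.4  0.2  1.2 -1. ]
[316, 357, 213, 206] [ 1.   2.7 17.6] [-0.   0.   0.1 -0.1]
[ 27  27  27  27  30  34  40  40  39  38  38  38  37  36  40 129 148 148
 148 147 148 147 147 147 147 147 147 146 147 146]
```

Run:
```python
from h import *
b=read_camera("scene");cv2.imwrite("pics/s10.png",b)
ims=[cv2.imread("pics/scene0.png"),cv2.imread("pics/s9.png"),b]
M=[cv2.inRange(cv2.cvtColor(i,cv2.COLOR_BGR2HSV),(100,100,25),(135,255,255)) for i in ims]
for r in (290,300,310,315,320,325,328,332,336,340,344):
    print(r,[(170+x.min(),170+x.max(),len(x)) if len(x) else None for x in (np.where(m[r,170:280])[0] for m in M)])
for c in (200,210,218,226,234,242,248):
    print("col",c,[(x.max()) for x in (np.where(m[:,c])[0] for m in M)])
```

```text
290 [(np.int64(196), np.int64(253), 57), (np.int64(196), np.int64(255), 60), (np.int64(196), np.int64(256), 61)]
300 [(np.int64(193), np.int64(255), 63), (np.int64(195), np.int64(257), 58), (np.int64(195), np.int64(256), 57)]
310 [(np.int64(195), np.int64(254), 60), (np.int64(197), np.int64(256), 60), (np.int64(198), np.int64(256), 57)]
315 [(np.int64(197), np.int64(252), 56), (np.int64(199), np.int64(252), 53), (np.int64(200), np.int64(252), 53)]
320 [(np.int64(199), np.int64(250), 50), (np.int64(202), np.int64(249), 48), (np.int64(204), np.int64(251), 44)]
325 [(np.int64(204), np.int64(247), 43), (np.int64(208), np.int64(244), 36), (np.int64(209), np.int64(246), 35)]
328 [(np.int64(207), np.int64(246), 37), (np.int64(213), np.int64(242), 27), (np.int64(214), np.int64(241), 26)]
332 [(np.int64(213), np.int64(240), 24), (np.int64(219), np.int64(232), 14), (np.int64(219), np.int64(230), 12)]
336 [(np.int64(216), np.int64(229), 12), (np.int64(219), np.int64(229), 11), (np.int64(218), np.int64(227), 9)]
340 [(np.int64(215), np.int64(223), 9), (np.int64(219), np.int64(227), 4), (np.int64(219), np.int64(224), 2)]
344 [(np.int64(215), np.int64(221), 3), (np.int64(221), np.int64(224), 4), None]
col 200 [np.int64(322), np.int64(317), np.int64(315)]
col 210 [np.int64(330), np.int64(326), np.int64(325)]
col 218 [np.int64(340), np.int64(330), np.int64(339)]
col 226 [np.int64(337), np.int64(342), np.int64(338)]
col 234 [np.int64(333), np.int64(331), np.int64(331)]
col 242 [np.int64(328), np.int64(328), np.int64(327)]
col 248 [np.int64(326), np.int64(322), np.int64(324)]
```

Request:
apply_moves:
  moves:
    - [[0.003,0,0,0,-1],[0.002,0,0,0,-1],[0,0,0,0,-1],[0,0,0,0,-1]]

```text
time_s: 30.98
eef_pos: [0.6077, -0.2841, 0.1295]
orientation: [[0.887, 0.462, -0.0], [0.462, -0.887, -0.0], [-0.0, -0.0, -1.0]]
force: [-0.0, 0.2, -0.2]
gripper_width: 0.254
grasp_force: 67.6
```

```bash
python3 -c "
from h import *
rel();print(read_state()['ft_torque'],read_state()['force'])"
```

```text
X,Y tool mm [-1.5 -4.1] z 0.1295 F tool [ 0.1 -0.2  0.2] 0.2540147188707954
[-0.00487318 -0.00723806  0.04926497] [-0.0345526   0.22688666 -0.16041206]
```

Request:
apply_moves:
  moves:
    - [[0,0,-0.002,0,-1],[0,0,-0.001,0,-1],[0,0,0,0,-1],[0,0,0,0,-1]]

```text
time_s: 31.48
eef_pos: [0.6077, -0.2841, 0.1326]
orientation: [[0.887, 0.462, 0.0], [0.462, -0.887, -0.0], [0.0, 0.0, -1.0]]
force: [-0.4, -0.5, -1.2]
gripper_width: 0.249
grasp_force: 67.6
```

```bash
python3 -c "
from h import *
rel();print(read_state()['ft_torque'],read_state()['force'])"
```

```text
X,Y tool mm [-1.6 -4.1] z 0.1326 F tool [-0.6  0.2  1.2] 0.24892702835674307
[-0.02985738 -0.00544322  0.03821453] [-0.44254244 -0.47308644 -1.23630523]
```

Request:
apply_moves:
  moves:
    - [[0,0,0.003,0,-1],[-0.003,0,0,0,-1],[-0.003,0,0,0,-1],[-0.003,0,0,0,-1],[0,0,0,0,-1],[0,0,0,0,-1]]

```text
time_s: 32.22
eef_pos: [0.5998, -0.2883, 0.1297]
orientation: [[0.887, 0.462, 0.0], [0.462, -0.887, -0.0], [0.0, 0.0, -1.0]]
force: [0.1, -0.2, -1.7]
gripper_width: 0.258
grasp_force: 67.6
```

```bash
python3 -c "
from h import *
rel();print(read_state()['ft_torque']);prof((10,20))"
```

```text
X,Y tool mm [-10.5  -4.1] z 0.1297 F tool [0.  0.2 1.7] 0.2578801794994487
[-0.05611754  0.00932542 -0.01783419]
10 top edge [317. 215.] bot edge [317. 210.] knob top+ [317. 310.] knob top- [317. 357.]
20 top edge [317. 214.] bot edge [317. 207.] knob top+ [317. 316.] knob top- [317. 355.]
edges row,val,grad [(144, 93, np.float64(-33.9)), (165, 32, np.float64(1.6)), (184, 47, np.float64(3.9)), (203, 42, np.float64(-1.1)), (209, 36, np.float64(-4.6)), (215, 37, np.float64(2.9)), (279, 31, np.float64(-2.8)), (321, 35, np.float64(2.0)), (358, 84, np.float64(26.3))]
```

Request:
apply_moves:
  moves:
    - [[-0.002,0,0,0,-1],[-0.002,0,0,0,-1],[-0.002,0,0,0,-1],[0,0,0,0,-1],[0,0,0,0,-1]]

```text
time_s: 32.9
eef_pos: [0.5944, -0.291, 0.1292]
orientation: [[0.887, 0.462, -0.0], [0.462, -0.887, 0.0], [-0.0, -0.0, -1.0]]
force: [2.1, 0.4, -3.5]
gripper_width: 0.255
grasp_force: 67.6
```

```bash
python3 -c "
from h import *
rel();print(read_state()['ft_torque'])"
```

```text
X,Y tool mm [-16.6  -4.2] z 0.1292 F tool [2.  0.6 3.5] 0.25477203834400786
[-0.0195841  -0.20440121 -0.02550253]
```

Request:
apply_moves:
  moves:
    - [[0.001,0,0.003,0,-1],[0.001,0,0.003,0,-1],[0.001,0,0.002,0,-1],[0,0,0,0,-1],[0,0,0,0,-1]]

```text
time_s: 33.52
eef_pos: [0.5971, -0.2897, 0.1218]
orientation: [[0.887, 0.462, 0.0], [0.462, -0.887, -0.0], [0.0, 0.0, -1.0]]
force: [-0.7, -0.4, 0.6]
gripper_width: 0.253
grasp_force: 68.1
```

```bash
python3 -c "
from h import *
rel();print(read_state()['ft_torque']);prof((10,20))"
```

```text
X,Y tool mm [-13.5  -4. ] z 0.1218 F tool [-0.8 -0.  -0.6] 0.2529331940934551
[-0.06227984  0.16956754  0.00684259]
10 top edge [317. 215.] bot edge [317. 210.] knob top+ [317. 310.] knob top- [317. 357.]
20 top edge [317. 214.] bot edge [317. 207.] knob top+ [317. 316.] knob top- [317. 355.]
edges row,val,grad [(139, 99, np.float64(-35.0)), (161, 35, np.float64(1.5)), (180, 48, np.float64(3.7)), (209, 37, np.float64(-5.2)), (215, 38, np.float64(3.2)), (279, 32, np.float64(-3.2)), (322, 38, np.float64(2.3)), (358, 84, np.float64(26.6))]
```

Request:
apply_moves:
  moves:
    - [[0.002,0,0.003,0,-1],[0.002,0,0.003,0,-1],[0.002,0,0.003,0,-1],[0,0,0,0,-1],[0,0,0,0,-1]]

```text
time_s: 34.2
eef_pos: [0.6035, -0.2871, 0.1163]
orientation: [[0.887, 0.462, 0.005], [0.462, -0.887, -0.002], [0.003, 0.004, -1.0]]
force: [-2.3, 2.1, 10.8]
gripper_width: 0.258
grasp_force: 69.9
```

```bash
python3 -c "
from h import *
rel();print(read_state()['ft_torque']);prof((0,10))"
```

```text
X,Y tool mm [-6.3 -2.8] z 0.1163 F tool [ -1.1  -2.9 -10.8] 0.2581042592875096
[0.14096953 0.63190007 0.00205063]
0 top edge [317. 219.] bot edge [317. 216.] knob top+ [317. 305.] knob top- [317. 358.]
10 top edge [317. 215.] bot edge [317. 210.] knob top+ [317. 310.] knob top- [317. 357.]
edges row,val,grad [(152, 89, np.float64(-34.4)), (176, 33, np.float64(1.3)), (196, 45, np.float64(4.1)), (219, 41, np.float64(5.9)), (253, 43, np.float64(2.5)), (285, 34, np.float64(-4.5)), (319, 36, np.float64(4.2)), (372, 85, np.float64(27.0))]
```

Request:
apply_moves:
  moves:
    - [[0.002,0,0.002,0,-1],[0.002,0,0.003,0,-1],[0,0,0.003,0,-1],[0,0,0,0,-1],[0,0,0,0,-1]]

```text
time_s: 34.88
eef_pos: [0.6087, -0.285, 0.1106]
orientation: [[0.886, 0.463, 0.009], [0.463, -0.886, -0.003], [0.007, 0.007, -1.0]]
force: [0.6, 2.9, 16.4]
gripper_width: 0.26
grasp_force: 71.5
```

```bash
python3 -c "
from h import *
rel();print(read_state()['ft_torque']);prof((0,10))"
```

```text
X,Y tool mm [-0.4 -2.1] z 0.1106 F tool [  2.   -2.2 -16.4] 0.2601943778782616
[0.58275248 0.28024848 0.08152236]
0 top edge [317. 219.] bot edge [317. 216.] knob top+ [317. 305.] knob top- [317. 358.]
10 top edge [317. 215.] bot edge [317. 210.] knob top+ [317. 310.] knob top- [317. 357.]
edges row,val,grad [(163, 85, np.float64(-34.2)), (190, 33, np.float64(1.4)), (211, 46, np.float64(4.4)), (226, 44, np.float64(4.8)), (260, 49, np.float64(3.5)), (293, 32, np.float64(-6.6)), (318, 39, np.float64(7.1)), (325, 46, np.float64(-1.6)), (367, 78, np.float64(19.7)), (373, 76, np.float64(-15.0)), (388, 82, np.float64(26.3))]
```

```bash
cat >> h.py <<'E'
from scipy.optimize import least_squares
def fitlid(m):  # m: rows knob+, knob-, disc top edge (raw)
    s=read_state(); m=np.array(m)-[4,1,2]
    def rows(v):
        S=dict(s); S["eef_pos"]=s["eef_pos"]+s["orientation"]@np.array([v[0],0,-v[1]])/1000
        return np.array([proj("wrist",lidpt(u,w,v[2],S),s)[0][1] for u,w in((12,56),(-12,56),(39,26))])
    r=least_squares(lambda v:rows(v)-m,[0,5,0]); dx,up,th=r.x
    S=dict(s); S["eef_pos"]=s["eef_pos"]+s["orientation"]@np.array([dx,0,-up])/1000
    print("dx,up,th",r.x.round(1),"lid origin",lidpt(0,0,th,S).round(4))
E
python3 -c "
from h import *
fitlid([318,367,226]);fitlid([318,367,225]);fitlid([319,367,226])"
```

```text
dx,up,th [-2.   2.9  2.3] lid origin [ 0.609  -0.2851  0.0744]
dx,up,th [-1.4  3.6  2.8] lid origin [ 0.6099 -0.2846  0.0752]
dx,up,th [-2.3  2.5  3.6] lid origin [ 0.6097 -0.2847  0.0741]
```

Request:
apply_moves:
  moves:
    - [[0,0,0.002,0,-1],[0,0,0.002,0,-1],[0,0,0,0,-1],[0,0,0,0,-1]]

```text
time_s: 35.42
eef_pos: [0.6088, -0.285, 0.1104]
orientation: [[0.886, 0.463, 0.011], [0.463, -0.886, -0.004], [0.008, 0.009, -1.0]]
force: [-4.5, 6.3, 28.9]
gripper_width: 0.257
grasp_force: 72.9
```

```bash
python3 -c "
from h import *
rel();print(read_state()['ft_torque']);prof((0,))"
```

```text
X,Y tool mm [-0.1 -1.8] z 0.1104 F tool [ -0.8  -7.4 -29. ] 0.25677139915163566
[1.14611629 1.31972183 0.14409556]
0 top edge [317. 219.] bot edge [317. 216.] knob top+ [317. 305.] knob top- [317. 358.]
edges row,val,grad [(163, 97, np.float64(-35.6)), (173, 25, np.float64(1.0)), (190, 31, np.float64(1.7)), (211, 45, np.float64(3.9)), (226, 43, np.float64(5.1)), (260, 49, np.float64(3.6)), (293, 34, np.float64(-7.2)), (318, 38, np.float64(7.2)), (367, 73, np.float64(19.2)), (373, 78, np.float64(-14.2)), (389, 103, np.float64(26.8))]
```

Request:
apply_moves:
  moves:
    - [[0,0,-0.004,0,-1],[0,0,-0.003,0,-1],[0,0,0,0,-0.4],[0,0,0,0,-0.2],[0,0,0,0,0],[0,0,0,0,0.2],[0,0,0,0,0.3]]

```text
time_s: 36.35
eef_pos: [0.6059, -0.285, 0.1073]
orientation: [[0.887, 0.462, -0.0], [0.462, -0.887, 0.0], [-0.0, -0.0, -1.0]]
force: [-0.2, 1.4, 1.0]
gripper_width: 0.65
grasp_force: 0.0
```

Request:
apply_moves:
  moves:
    - [[0,0,-0.02,0,0.3],[0,0,-0.05,0,0.3],[0,0,-0.05,0,0.6],[-0.03,0,-0.03,0,1],[-0.03,0,0,0,1],[0,0,0,0,1],[0,0,0,0,1]]

```text
time_s: 37.22
eef_pos: [0.553, -0.3125, 0.2583]
orientation: [[0.887, 0.462, 0.001], [0.462, -0.887, -0.0], [0.001, 0.001, -1.0]]
force: [-0.2, 0.3, -0.8]
gripper_width: 1.001
grasp_force: 0.0
```

Run:
```python
from h import *
s=read_state(); im=read_camera("wrist"); cv2.imwrite("pics/w20.png",im); print(s["eef_pos"],s["force"])
hsv=cv2.cvtColor(im,cv2.COLOR_BGR2HSV)
p=proj("wrist",[.609,-.285,.106],s)[0];print("lid centre exp px",p.round())
# white ring
w=cv2.inRange(hsv,(0,0,110),(180,60,255)); n,l,st,c=cv2.connectedComponentsWithStats(w)
for i in range(1,n):
    if 20<st[i,4]<400 and np.hypot(*(c[i]-p))<90: print("ring",c[i].round(1),st[i,4],plane("wrist",c[i],.106,s)[0].round(4))
for c in cons(im,"blue",1500):
    (x,y),r=cv2.minEnclosingCircle(c); print("blue",x,y,r,cv2.contourArea(c))
```

```text
[ 0.55304112 -0.31246113  0.25829096] [-0.18118624  0.28046385 -0.75932857]
lid centre exp px [320. 151.]
ring [313.7 188. ] 149 [ 0.5805 -0.2939  0.106 ]
blue 308.1000061035156 390.0 30.166465759277344 2089.5
blue 325.0 144.0 111.01811218261719 15206.0
```

```bash
cat > ring.py <<'E'
from h import *
from scipy.ndimage import map_coordinates,gaussian_filter1d
def radial(im,s,c,z,r=np.arange(5,70,.5)):
    g=cv2.cvtColor(im,cv2.COLOR_BGR2GRAY).astype(float)
    for a in range(0,360,20):
        d=np.array([np.cos(np.radians(a)),np.sin(np.radians(a))])
        P=np.c_[c+r[:,None]/1000*d,np.full(len(r),z)]; q=proj("wrist",P,s)
        v=gaussian_filter1d(map_coordinates(g,[q[:,1],q[:,0]],order=1),1.5); dv=np.gradient(v)
        print(a,[(float(r[i]),round(float(dv[i]),1)) for i in range(3,len(r)-3) if abs(dv[i])>.6 and abs(dv[i])==abs(dv[i-3:i+4]).max()])
if __name__=="__main__":
    s=read_state(); im=read_camera("wrist"); print(s["eef_pos"]); radial(im,s,np.array([.608,-.284]),.106)
E
python3 ring.py
```

```text
[ 0.55319594 -0.3122598   0.25769706]
0 [(9.5, -1.9), (13.0, 2.2), (18.0, -0.9), (22.0, 0.8), (24.5, 0.6), (29.5, 0.7), (37.5, -1.6), (40.0, 1.5), (43.0, -2.9), (51.0, -1.5), (55.5, 19.0)]
20 [(7.5, -2.4), (11.5, 3.6), (16.0, -0.8), (19.0, -1.3), (21.0, 0.9), (35.5, -1.2), (39.0, 1.2), (42.0, -2.3), (46.0, -1.2), (48.0, 1.0), (54.5, 19.0)]
40 [(8.5, -3.4), (11.0, 3.4), (15.0, -0.9), (22.0, 1.4), (36.0, -1.7), (42.0, -3.1), (46.5, -0.9), (54.0, 18.5)]
60 [(8.0, -2.2), (10.5, 2.4), (15.5, -1.2), (23.0, 1.2), (27.0, -0.7), (36.0, -1.3), (40.0, -2.4), (53.0, 19.0)]
80 [(7.0, -2.6), (11.0, 1.6), (17.0, -0.7), (21.0, 1.4), (32.0, -0.8), (35.5, -1.2), (40.0, -2.8), (45.0, 0.8), (48.0, -1.3), (52.5, 17.1)]
100 [(8.5, -2.0), (21.5, 1.6), (35.5, -0.9), (41.0, -1.4), (45.0, -0.9), (48.0, -1.8), (52.0, 18.1)]
120 [(9.0, -1.3), (11.5, 1.5), (22.0, 2.2), (30.0, 0.7), (34.5, -1.8), (37.5, 1.9), (40.5, -2.0), (46.5, -1.3), (52.0, 18.0)]
140 [(6.5, -1.0), (10.0, -1.3), (13.0, 1.3), (16.5, 0.8), (21.5, 1.4), (27.5, -0.8), (34.0, -1.2), (37.5, 1.5), (39.5, -0.9), (42.0, -1.2), (52.0, 17.2)]
160 [(8.5, 
[... 822 characters left out ...]
(24.5, 2.0), (38.5, -1.6), (40.5, 1.4), (45.5, -2.2), (52.0, -1.2), (56.0, 16.0)]
280 [(7.5, -1.0), (12.5, -1.6), (15.5, 1.5), (20.5, -0.6), (25.0, 1.8), (35.0, 1.2), (37.0, -1.0), (41.0, 1.2), (45.5, -1.8), (51.5, -1.3), (56.5, 15.8)]
300 [(10.5, -0.9), (13.0, -1.5), (15.5, 1.9), (20.5, -0.9), (24.5, 1.4), (38.5, -1.1), (41.0, 1.4), (45.0, -2.5), (50.5, -0.6), (56.5, 16.2)]
320 [(11.5, -2.1), (14.0, 2.6), (20.0, -1.1), (25.0, 1.1), (29.5, -0.7), (38.0, -1.4), (41.5, 0.8), (44.5, -3.0), (52.0, -1.5), (56.5, 17.2)]
340 [(10.5, -2.1), (13.0, 2.6), (19.5, -1.1), (22.0, -1.0), (24.5, 1.3), (32.0, 1.1), (38.5, -1.7), (40.5, 1.3), (45.0, -3.1), (52.5, -1.4), (57.5, 1.2), (60.0, -0.7), (64.5, 1.0)]
```

Request:
apply_moves:
  moves:
    - [[0.03,0.001,0,0,-1],[0.03,0.001,0,0,-1],[0.03,0,0.03,0,-1],[0,0,0.045,0,-1],[0,0,0.045,0,-1],[0,0,0.014,0,-1],[0,0,0,0,-1],[0,0,0,0,-1]]

```text
time_s: 38.33
eef_pos: [0.6346, -0.2733, 0.1266]
orientation: [[0.887, 0.462, 0.004], [0.462, -0.887, -0.002], [0.002, 0.003, -1.0]]
force: [0.1, 1.4, 0.8]
gripper_width: 0.003
grasp_force: 0.0
```

```bash
python3 -c "
from h import *
rel((.609,-.2857))"
```

```text
X,Y tool mm [28.7  1.3] z 0.1266 F tool [ 0.7 -1.2 -0.8] 0.0026850814031885253
```

Request:
apply_moves:
  moves:
    - [[-0.001,0,0.006,0,-1],[0,0,0.006,0,-1],[0,0,0.004,0,-1],[0,0,0.003,0,-1],[0,0,0.002,0,-1],[0,0,0.002,0,-1],[0,0,0,0,-1]]

```text
time_s: 39.2
eef_pos: [0.6332, -0.2736, 0.1061]
orientation: [[0.887, 0.462, 0.004], [0.462, -0.887, -0.002], [0.003, 0.004, -1.0]]
force: [-6.5, 3.8, 17.8]
gripper_width: 0.004
grasp_force: 8.7
```

```bash
python3 -c "
from h import *
rel((.609,-.2857))"
```

```text
X,Y tool mm [27.4  0.8] z 0.1061 F tool [ -4.   -6.3 -17.9] 0.004377848793307117
```

Request:
apply_moves:
  moves:
    - [[0,0,-0.03,0,-1],[0,0,-0.035,0,-1],[-0.028,0,0,0,-1],[-0.027,0,0,0,-1],[0,0,0.03,0,-1],[0,0,0.016,0,-1],[0,0,0,0,-1],[0,0,0,0,-1]]

```text
time_s: 40.2
eef_pos: [0.5843, -0.2987, 0.1204]
orientation: [[0.887, 0.462, 0.001], [0.462, -0.887, -0.0], [0.0, 0.001, -1.0]]
force: [0.4, -0.8, -0.1]
gripper_width: 0.002
grasp_force: 0.0
```

Request:
apply_moves:
  moves:
    - [[0,0,0.006,0,-1],[0,0,0.004,0,-1],[0,0,0.004,0,-1],[0,0,0.003,0,-1],[0,0,0.002,0,-1],[0,0,0,0,-1],[0,0,0,0,-1]]

```text
time_s: 41.08
eef_pos: [0.584, -0.2988, 0.106]
orientation: [[0.887, 0.462, 0.003], [0.462, -0.887, -0.002], [0.002, 0.003, -1.0]]
force: [-8.0, 5.0, 18.6]
gripper_width: -0.001
grasp_force: 9.5
```

```bash
python3 -c "
from h import *
rel((.609,-.2857))"
```

```text
X,Y tool mm [-28.    0.4] z 0.106 F tool [ -4.7  -8.1 -18.7] -0.0010778764064766852
```

Request:
apply_moves:
  moves:
    - [[0,0,-0.02,0,-1],[0,0,-0.05,0,-1],[-0.02,0,-0.05,0,-1],[-0.03,0,-0.04,0,-1],[0,-0.05,0,0,0],[0,-0.05,0,0,0.5],[0,-0.05,0,0,1],[0,0,0,0,1]]

```text
time_s: 42.08
eef_pos: [0.4694, -0.1866, 0.2619]
orientation: [[0.886, 0.464, 0.002], [0.464, -0.886, -0.0], [0.002, 0.001, -1.0]]
force: [0.7, -0.6, -0.1]
gripper_width: 0.847
grasp_force: 0.0
```

Run:
```python
from ring import *
s=read_state(); im=read_camera("wrist"); print(s["eef_pos"])
for n,P in(("bowl",(.631,-.0915,.091)),):
    print(n,proj("wrist",list(P),s)[0].round())
t=read_camera("top")
for col,P,nm in(("red",(.631,-.0915,.09),"bowl"),("green",(.632,.283,.128),"jar"),("yellow",(.624,.0836,.067),"box"),("blue",(.609,-.2857,.106),"teapot")):
    p=proj("top",list(P))[0]; c=min(cons(t,col,200),key=lambda q:np.hypot(*(q[:,0].mean(0)-p)))
    print(nm,p.round(),np.round(cv2.minAreaRect(c)[0]),cv2.contourArea(c))
```

```text
[ 0.46940629 -0.18664508  0.26187726]
bowl [306. -21.]
bowl [335. 190.] [335. 196.] 1701.5
jar [140. 194.] [148. 202.] 2371.5
box [249. 202.] [250. 205.] 2511.0
teapot [436. 193.] [502. 331.] 1063.0
```

Request:
apply_moves:
  moves:
    - [[0.042,-0.008,0,0,1],[0.042,-0.008,0,0,1],[0.042,-0.008,0,0,1],[0,0,0,0,1],[0,0,0,0,1]]

```text
time_s: 42.8
eef_pos: [0.5711, -0.1104, 0.2599]
orientation: [[0.887, 0.461, -0.001], [0.461, -0.887, -0.0], [-0.001, -0.0, -1.0]]
force: [0.1, -0.1, -0.7]
gripper_width: 0.998
grasp_force: 0.0
```

Run:
```python
from ring import *
s=read_state(); im=read_camera("wrist"); print(s["eef_pos"],proj("wrist",[.631,-.0915,.078],s).round())
radial(im,s,np.array([.631,-.0915]),.078,np.arange(20,56,.5))
```

```text
[ 0.57108489 -0.11035273  0.25993029] [[331. 150.]]
0 [(21.5, 1.3), (33.5, -1.2), (37.0, -2.3), (42.0, -0.7), (48.0, 16.6)]
20 [(31.0, -1.1), (36.0, -2.2), (39.0, -2.0), (48.5, 15.9)]
40 [(23.5, -0.7), (26.5, 0.8), (32.5, -1.9), (36.0, -2.2), (38.0, -2.1), (43.0, -0.9), (48.0, 17.3)]
60 [(31.0, -1.1), (35.0, -2.7), (42.5, -0.8), (48.0, 16.4)]
80 [(26.5, 0.7), (29.0, -0.8), (32.0, -2.1), (35.5, -1.7), (38.0, -1.7), (42.5, -0.9), (47.5, 17.3)]
100 [(31.5, -1.3), (35.5, -2.3), (41.0, -1.4), (46.5, 16.8)]
120 [(28.5, -0.7), (31.5, -1.8), (37.0, -2.0), (40.0, -0.6), (46.0, 15.4)]
140 [(31.0, -1.3), (35.0, -2.2), (40.5, -1.0), (45.5, 15.8)]
160 [(24.0, 0.7), (31.5, -1.4), (35.5, -2.2), (39.5, -1.4), (45.0, 15.8)]
180 [(24.0, -0.8), (32.0, -1.9), (36.5, -1.5), (44.5, 15.3)]
200 [(33.5, -1.7), (36.0, -2.5), (40.0, -0.9), (44.5, 15.6)]
220 [(21.5, 1.6), (34.5, -3.1), (38.0, -2.3), (44.5, 15.5)]
240 [(22.0, 1.4), (31.5, -0.8), (35.0, -2.2), (37.5, -1.8), (45.0, 15.1)]
260 [(22.5, 1.7), (29.0, 0.7), (36.5, -2.2), (45.5, 15.6)]
280 [(22.5, 1.7), (36.0, -2.8), (41.5, -1.3), (46.0, 14.4)]
300 [(22.5, 1.0), (34.5, -1.7), (39.5, -1.2), (46.5, 14.6)]
320 [(22.0, 1.5), (27.5, -0.7), (34.5, -2.4), (38.0, -1.9), (41.0, -0.9), (47.0, 14.8)]
340 [(21.5, 0.6), (34.0, -1.7), (36.5, -1.7), (39.5, -1.8), (48.0, 15.5)]
```

Bowl lid and rim are concentric within about 1–2 mm, and the lid disc is round. All four lids are home, so I'm handing in.

```bash
python3 -c "
from plant import *
print(job_done())"
```

```text
the job is handed in; nothing more can be done
None
```

All four lids measured home and level before I handed the job in at about 43 s; the teapot slid several mm while I tucked its lid (limit 50 mm), and no verdict came back.

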